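# Photograph the specimen tubs with a scale ruler for the online class

### The job

Get the rock specimens photographed for the online class: lay the ruler flat on the table, flush against the middle of the grey board's long edge nearest the robot, stand all the turquoise-lidded tubs upright on the board, and with everything in place press the shutter button fully down and let it up. Then put all the tubs away standing upright in the low red basket beside the board, leaving the ruler flush where it lies. The tubs are thin and brittle: grip them with no more than 30 N, set them down softly without dropping or tipping them over, and do not disturb the other things on the table.

Things in the scene. Friction and masses are not known exactly. Their poses are not given: they have to be found in the camera images.
- tub1: sealed round specimen tub, number 1 of up to four alike: 58 mm across, 74 mm tall, 0.2 kg, straight-sided, white foot, clear wall with a stone inside, flat turquoise lid. Origin at the centre of its underside, z up. Thin: cracks if a finger presses with over 30 N (grip with 20 to 25 N) or if dropped or rammed down (over 50 N). May be absent (None from the start)
- tub2: sealed round specimen tub, number 2 of up to four alike: 58 mm across, 74 mm tall, 0.2 kg, straight-sided, white foot, clear wall with a stone inside, flat turquoise lid. Origin at the centre of its underside, z up. Thin: cracks if a finger presses with over 30 N (grip with 20 to 25 N) or if dropped or rammed down (over 50 N). May be absent (None from the start)
- tub3: sealed round specimen tub, number 3 of up to four alike: 58 mm across, 74 mm tall, 0.2 kg, straight-sided, white foot, clear wall with a stone inside, flat turquoise lid. Origin at the centre of its underside, z up. Thin: cracks if a finger presses with over 30 N (grip with 20 to 25 N) or if dropped or rammed down (over 50 N). May be absent (None from the start)
- tub4: sealed round specimen tub, number 4 of up to four alike: 58 mm across, 74 mm tall, 0.2 kg, straight-sided, white foot, clear wall with a stone inside, flat turquoise lid. Origin at the centre of its underside, z up. Thin: cracks if a finger presses with over 30 N (grip with 20 to 25 N) or if dropped or rammed down (over 50 N). May be absent (None from the start)
- ruler: aluminium ruler, loose, 0.12 kg: a plate 240 mm long (its x), 40 mm wide (its y), 5 mm thick, with a raised grip rib along the middle of its top, 120 mm long, 12 mm wide, its top 25 mm above the underside. Origin at the centre of the underside, z up. The two long edges (at y = +20 and -20 mm) are alike and either may lie against the board
- board: flat grey display board fixed on the table: 140 mm deep (its x), 330 mm wide (its y), 8 mm thick. Origin at the centre of the underside; x points away from the robot: the edge nearest the robot is at x = -70 mm, along y. Ruler flush: its centre at x = -90 mm, y within 50 mm of 0. A tub on it has its underside 8 mm up. A tablet 190 mm tall stands beyond its far left corner
- basket: low open red basket fixed to the table, to the left of the board: outside 310 mm (its x) by 105 mm (its y), 30 mm high, walls and floor 5 mm thick. Origin at the centre of the underside; a tub stands in it with its underside 5 mm up; four fit in a row along x
- shutter (a joint): travel of the shutter button: 0 up, 0.008 m fully down; its spring takes 5 N
- shutter_top (a point): centre of the top of the shutter button's round grey cap (44 mm across) on its small white housing, which is fixed to the table among the tubs; press straight down
- mug: white mug, 76 mm across, 90 mm tall, origin at the centre of the underside; leave alone
- sanitiser: clear bottle, 60 mm across, 150 mm tall, origin at the centre of the underside; leave alone
- pencup: grey pen cup, 72 mm across, 100 mm tall (pens to 155 mm), origin at the centre of the underside; leave alone
Not all that is in view belongs to the job. What is shaped like the tub3 but green or purple is not meant.

How it is judged:
On the way, in this order (a step that is already met when the one before it is completed fails the run):
1. the ruler lies flush against the board's near edge and every tub stands upright on the board, let go of (x of ruler in the frame of board between -0.093 and -0.086 m and y of ruler in the frame of board between -0.05 and 0.05 m and angle between the x axis of ruler and the y axis of board, either way round below 0.03 rad and height (world z) of ruler below 0.004 m and angle between ruler's own z axis and vertical below 0.06 rad and x of tub1 in the frame of board between -0.044 and 0.044 m and y of tub1 in the frame of board between -0.139 and 0.139 m and z of tub1 in the frame of board between 0.004 and 0.012 m and angle between each of tub1, tub2, tub3, tub4's own z axis and vertical below 0.1 rad and x of tub2 in the frame of board between -0.044 and 0.044 m and y of tub2 in the frame of board between -0.139 and 0.139 m and z of tub2 in the frame of board between 0.004 and 0.012 m and x of tub3 in the frame of board between -0.044 and 0.044 m and y of tub3 in the frame of board between -0.139 and 0.139 m and z of tub3 in the frame of board between 0.004 and 0.012 m and x of tub4 in the frame of board between -0.044 and 0.044 m and y of tub4 in the frame of board between -0.139 and 0.139 m and z of tub4 in the frame of board between 0.004 and 0.012 m and contact force between the fingers and tub1 below 0.5 N and contact force between the fingers and tub2 below 0.5 N and contact force between the fingers and tub3 below 0.5 N and contact force between the fingers and tub4 below 0.5 N and contact force between the fingers and ruler below 0.5 N), for 0.2 s.
2. the shutter button is pressed fully down while ruler and tubs are in place (x of ruler in the frame of board between -0.093 and -0.086 m and y of ruler in the frame of board between -0.05 and 0.05 m and angle between the x axis of ruler and the y axis of board, either way round below 0.03 rad and height (world z) of ruler below 0.004 m and angle between ruler's own z axis and vertical below 0.06 rad and x of tub1 in the frame of board between -0.044 and 0.044 m and y of tub1 in the frame of board between -0.139 and 0.139 m and z of tub1 in the frame of board between 0.004 and 0.012 m and angle between each of tub1, tub2, tub3, tub4's own z axis and vertical below 0.1 rad and x of tub2 in the frame of board between -0.044 and 0.044 m and y of tub2 in the frame of board between -0.139 and 0.139 m and z of tub2 in the frame of board between 0.004 and 0.012 m and x of tub3 in the frame of board between -0.044 and 0.044 m and y of tub3 in the frame of board between -0.139 and 0.139 m and z of tub3 in the frame of board between 0.004 and 0.012 m and x of tub4 in the frame of board between -0.044 and 0.044 m and y of tub4 in the frame of board between -0.139 and 0.139 m and z of tub4 in the frame of board between 0.004 and 0.012 m and value of joint shutter above 0.0065 m), for 0.1 s.
3. the shutter button is let up again (value of joint shutter below 0.0015 m), for 0.1 s.
At the end, for the whole second after the job is handed in: Every tub stands upright on the basket's floor (tilt under 6 degrees), the ruler lies flat and flush against the middle of the board's near edge (gap under 3 mm, skew under 1.7 degrees, centre within 50 mm of the middle), the button is up, and all is released and at rest (x of tub1 in the frame of basket between -0.13 and 0.13 m and y of tub1 in the frame of basket between -0.03 and 0.03 m and z of tub1 in the frame of basket between 0.001 and 0.01 m and angle between each of tub1, tub2, tub3, tub4's own z axis and vertical below 0.1 rad and x of tub2 in the frame of basket between -0.13 and 0.13 m and y of tub2 in the frame of basket between -0.03 and 0.03 m and z of tub2 in the frame of basket between 0.001 and 0.01 m and x of tub3 in the frame of basket between -0.13 and 0.13 m and y of tub3 in the frame of basket between -0.03 and 0.03 m and z of tub3 in the frame of basket between 0.001 and 0.01 m and x of tub4 in the frame of basket between -0.13 and 0.13 m and y of tub4 in the frame of basket between -0.03 and 0.03 m and z of tub4 in the frame of basket between 0.001 and 0.01 m and x of ruler in the frame of board between -0.093 and -0.086 m and y of ruler in the frame of board between -0.05 and 0.05 m and angle between the x axis of ruler and the y axis of board, either way round below 0.03 rad and height (world z) of ruler below 0.004 m and angle between ruler's own z axis and vertical below 0.06 rad and contact force between the fingers and tub1 below 0.5 N and contact force between the fingers and tub2 below 0.5 N and contact force between the fingers and tub3 below 0.5 N and contact force between the fingers and tub4 below 0.5 N and contact force between the fingers and ruler below 0.5 N and value of joint shutter below 0.0015 m and linear speed of each of tub1, tub2, tub3, tub4, ruler below 0.03 m/s); the robot touches nothing.
It fails at once if a tub is squeezed by the fingers with more than 30 N a side (60 N in all) (contact force between the fingers and tub1 above 60 N or contact force between the fingers and tub2 above 60 N or contact force between the fingers and tub3 above 60 N or contact force between the fingers and tub4 above 60 N).
It fails at once if a tub is dropped: it falls freely, let go of some 20 mm or more above what it lands on ((contact force between the fingers and tub1 below 0.5 N and linear speed of tub1 above 0.45 m/s and height (world z) of tub1 above 0.014 m) or (contact force between the fingers and tub2 below 0.5 N and linear speed of tub2 above 0.45 m/s and height (world z) of tub2 above 0.014 m) or (contact force between the fingers and tub3 below 0.5 N and linear speed of tub3 above 0.45 m/s and height (world z) of tub3 above 0.014 m) or (contact force between the fingers and tub4 below 0.5 N and linear speed of tub4 above 0.45 m/s and height (world z) of tub4 above 0.014 m)).
It fails at once if a tub is rammed down onto the board or into the basket (more than 50 N) (contact force between any of tub1, tub2, tub3, tub4 and board above 50 N or contact force between any of tub1, tub2, tub3, tub4 and basket above 50 N).
It fails at once if a tub is tipped over (angle between any of tub1, tub2, tub3, tub4's own z axis and vertical above 0.8 rad).
It fails at once if a bystander is shoved more than 30 mm or knocked over (distance of any of mug, sanitiser, pencup from where it was at the start of the episode above 0.03 m or angle between any of mug, sanitiser, pencup's own z axis and vertical above 0.5 rad).
Of tub1, tub2, tub3, tub4 only 3 to 4 are there at a start; the rules pass over those that are not, and their reading is None.
At some moment in a run one of tub1, tub2, tub3, tub4, ruler may be knocked a few centimetres aside while the robot is not near it.
It also fails if it takes over 210 s, if anything falls off the work surface, if the arm or the gripper's body presses on something with over 40 N, if the wrist force passes 120 N, or if a joint passes its speed limit or range.

### The arm

A 6-joint arm with a two-finger parallel gripper is mounted at the origin on the work surface. World frame = base frame: x ahead of the robot, y to its left, z up, the work surface at z = 0. Lengths are in m, angles in rad, forces in N, time in s.
With the tool pointing down it reaches from about 0.275 to 0.825 m from the base axis. Payload 4.9 kg.
Tool frame: the origin (TCP) lies at the very end of the fingers, on their centre line; the grasp point (between the pads) lies 19 mm behind it; z points along the fingers, y is the direction in which the jaws open and shut (so a half turn about z gives the same grasp; the last joint's range is limited). The gripper opens to 85 mm and grips with 20 to 120 N. Pads are 22 mm wide; open, the fingers measure 114 mm over their backs; the gripper's body (76 mm by 85 mm) begins 54 mm behind the grasp point. The pads swing forward as they close: fully open they stand 13 mm farther back than shut.
Start: joints at [1.165, 0.326, -0.193, 1.052, 0, 1.437], TCP at [0.148, 0.53, 0.231] pointing down, gripper open.
Joint ranges: [-2.65, 2.65], [-0.97, 1.79], [-1.3, 1.35], [-1.93, 2.1], [-1.47, 1.37], [-3.14, 3.14]. Speed limits (rad/s): [2.57, 2.57, 3.14, 3.14, 3.14, 3.14].

### API

Orientations are given as a unit quaternion [x, y, z, w].
In Python, from workcell import env, capture, calibration, find_in, outline_of, spot_point gives the robot as it stands. The module is installed in compiled form; this text tells all that it offers.
- The arm moves only by the shell command python3 -m pendant 'ROWS' [FORCE]. ROWS is JSON, a list of rows, each an object of numbers: "tx", "ty", "tz": the shift along the tool's x, y, z in m; "wx", "wy", "wz": the turn, a rotation vector about the tool's x, y, z in degrees; "fingers": the gripper command: -1 is shut, 1 is fully open, values between are in proportion. In form: [{"tx": .., "ty": .., "tz": .., "wx": .., "wy": .., "wz": .., "fingers": ..}, ...]. A call has 1 to 20 rows; each row is the pose to reach, as a shift and turn from the pose commanded when the call began, along the tool's axes at that moment; what a row does not reach only later rows make up. A row lasts 1/12 s, in which the tool goes at most 41.7 mm and 7.16 degrees, less where a joint would pass 70% of its speed; a pose out of reach is approached as far as the arm can. A call with a gripper value outside its range is refused whole. The fingers move at their own pace and stop on an object; FORCE is the grip in N (left out, the last holds). Time passes only in rows, so rows that repeat a pose let the fingers close. It gives the time, the measured TCP pose, the force and the opening at its end, in the units of the state.
- env.observe(): the state, without advancing time (a new reading comes with each control period).
- capture(name): name is "side" or "top" or "wrist"; returns the picture (420x560x3 uint8, blue, green, red); there is no depth.
- calibration(name): a dict with "intrinsics" (3x3 intrinsics, pixels), "R" (3x3) and "t" (3): a world point X has camera coordinates R X + t. Camera axes: x right, y down, z forward; pixel columns grow to the right and rows downward; lengths in m; the calibration is good to about 2 mm. The wrist camera is an equidistant fisheye: a pixel r from the principal point sees the ray r / f radians off the axis. A picture is of the moment at which its call begins: read the wrist's pose just before it. calibration takes no time and is no camera call; for the wrist camera it gives the pose at the moment of the call.
- env.hand_in(): hands the job in, once; it reports no verdict.
Trained networks look in the newest picture that a camera, given by its name, has taken for a name from the list of things; names that differ only in an ending like _2 or _b are one class to them, and where a whole thing is asked for, a point or a joint stands for the part that bears it (a point fixed in the world has none). Each returns a list of dicts, best first, with "score" (0 to 1); they miss things now and then, are a little off and sometimes report something else, mostly with a low value. They report only what shows in the picture. A call takes as long as a camera call. They do not tell look-alikes from the thing itself.
- find_in(camera, target): "uv" ([column, row] in pixels, amid what is visible of it).
- outline_of(camera, target): "region" (420x560 bool, what is visible of it) and "uv" ([column, row] in pixels, amid what is visible of it).
- spot_point(camera, target): "uv" ([column, row] in pixels: a listed point, or the origin of a listed thing).
The state is a dict: "time_s": time; "joint_pos": joint angles; "dq": joint speeds; "tau": joint torques, N m; "tcp_pos": TCP position; "ee_rot": TCP orientation; "contact_force": force on the tool from outside, world axes, zero at the start; "torque": the same for the moment, N m; "finger_gap": finger opening in m.
Only numpy, scipy, OpenCV 4.12 (cv2) and the standard library are available. Lean on these libraries where they do the work, as an engineer would, in place of code of your own. Each camera call takes 0.05 s, during which the arm holds its last target.

## Working session

There is one attempt and no reset: what is moved stays moved. The work goes in short steps, Python scripts to look and compute and a shell command to move; the robot and the scene stay as the last step left them, time stands still between calls to the robot, and variables do not carry over. Pictures are saved under pics/ and viewed, and the job is handed in when it is done.

```bash
mkdir -p pics; cat > h.py <<'E'
import numpy as np, cv2
from workcell import env, capture, calibration, find_in, outline_of, spot_point
E
python3 - <<'E'
from h import *
s=env.observe(); print(s)
for n in ("side","top","wrist"):
    c=calibration(n); print(n,c)
    im=capture(n); cv2.imwrite(f"pics/{n}0.png",im)
E
```

```text
{'time_s': 0.0, 'joint_pos': array([ 1.16478895e+00,  3.26914889e-01, -1.93595258e-01,  1.05202275e+00,
       -4.56746421e-05,  1.43658953e+00]), 'dq': array([ 1.31469874e-03, -5.48280199e-05,  2.67561934e-03,  1.14614906e-03,
        1.55368702e-03,  1.14631366e-05]), 'tau': array([ 9.54570328e-05, -4.43398547e+01,  2.62441707e+01,  1.53203099e-02,
       -2.62555204e-04,  9.34443669e-07]), 'tcp_pos': array([0.14742454, 0.52925367, 0.23051332]), 'ee_rot': array([ 1.35482286e-01,  9.90779388e-01, -8.42895909e-04, -2.09678986e-04]), 'contact_force': array([ 0.01903327, -0.34912065, -0.70203734]), 'torque': array([-0.09282453, -0.06288333, -0.01686544]), 'finger_gap': 0.0854777572401261}
side {'intrinsics': array([[417.83399591,   0.        , 271.27885303],
       [  0.        , 417.83399591, 219.86422889],
       [  0.        ,   0.        ,   1.        ]]), 'R': array([[ 0.91186665, -0.4104555 ,  0.00504887],
       [-0.23492613, -0.53191841, -0.81355548],
       [ 0.33661391,  0.740668  , -0.58146538]]), 't': array([-0.45836921,  0.18909714,  1.24322249])}
top {'intrinsics': array([[380.03088648,   0.        , 281.79000438],
       [  0.        , 380.03088648, 208.86785077],
       [  0.        ,   0.        ,   1.        ]]), 'R': array([[ 0.01831313, -0.9997139 , -0.01538671],
       [-0.9964488 , -0.01698401, -0.0824702 ],
       [ 0.08218528,  0.01684236, -0.99647474]]), 't': array([0.00995056, 0.52555971, 1.4040284 ])}
wrist {'intrinsics': array([[325.1922621 ,   0.        , 279.29327757],
       [  0.        , 325.1922621 , 206.97745449],
       [  0.        ,   0.        ,   1.        ]]), 'R': array([[ 0.26834817,  0.96332114, -0.0012795 ],
       [ 0.92089994, -0.25614081,  0.29382849],
       [ 0.28272346, -0.08002663, -0.9558573 ]]), 't': array([-0.54892651, -0.03808955,  0.37844604])}
```

View pics/top0.png

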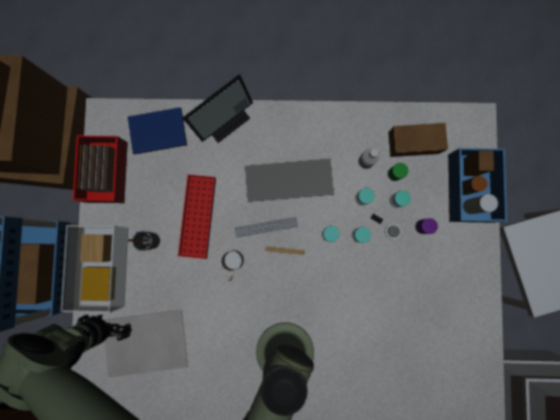

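View pics/side0.png

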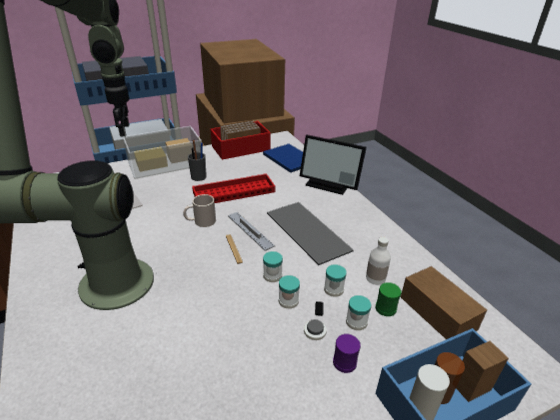

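View pics/wrist0.png

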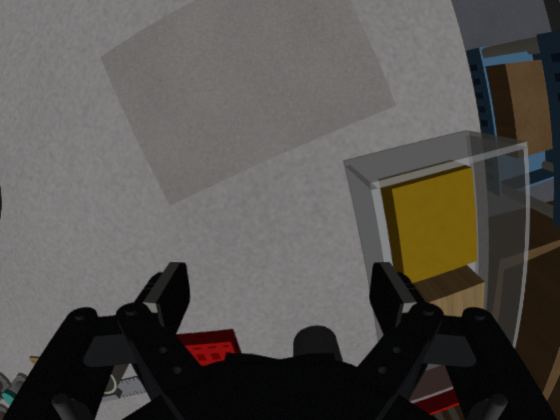

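The top picture shows four turquoise lids at (366,196), (402,199), (331,233) and (362,235). The look-alikes are green at (400,172) and purple at (428,227). The shutter is at about (393,231), the ruler at (267,228), the board at (289,180), the basket at (198,217) and the mug at (232,260).

```bash
cat > h.py <<'E'
import numpy as np, cv2, sys
from workcell import env, capture, calibration, find_in, outline_of, spot_point
from scipy.spatial.transform import Rotation as Ro
def ray(c,uv,wrist=False):
    K=c["intrinsics"]; uv=np.atleast_2d(np.asarray(uv,float))
    x=(uv[:,0]-K[0,2])/K[0,0]; y=(uv[:,1]-K[1,2])/K[1,1]
    if wrist:
        r=np.hypot(x,y)+1e-12; d=np.c_[x/r*np.sin(r),y/r*np.sin(r),np.cos(r)]
    else: d=np.c_[x,y,np.ones_like(x)]
    R=np.array(c["R"]); return -R.T@np.array(c["t"]), d@R
def onz(c,uv,z,wrist=False):
    o,d=ray(c,uv,wrist); s=(z-o[2])/d[:,2]; return o+s[:,None]*d
def proj(c,X,wrist=False):
    X=np.atleast_2d(X); p=X@np.array(c["R"]).T+np.array(c["t"]); K=c["intrinsics"]
    if wrist:
        rr=np.hypot(p[:,0],p[:,1]); th=np.arctan2(rr,p[:,2]); q=p[:,:2]/rr[:,None]*th[:,None]
    else: q=p[:,:2]/p[:,2:]
    return np.c_[q[:,0]*K[0,0]+K[0,2],q[:,1]*K[1,1]+K[1,2]]
def shot(n,tag):
    c=calibration(n); im=capture(n); cv2.imwrite(f"pics/{tag}.png",im); return c,im
def rect(c,reg,z,wrist=False):
    cs,_=cv2.findContours(reg.astype(np.uint8),cv2.RETR_EXTERNAL,cv2.CHAIN_APPROX_NONE)
    k=max(cs,key=cv2.contourArea)[:,0]; P=onz(c,k,z,wrist)[:,:2]
    (ctr,wh,a)=cv2.minAreaRect((P*1000).astype(np.float32))
    return np.array(ctr),np.array(wh),a
def st():
    s=env.observe(); R=Ro.from_quat(s["ee_rot"]).as_matrix()
    print("t",round(s["time_s"],2),"tcp",np.round(s["tcp_pos"]*1000,1),"xax",np.round(R[:,0],3),"yax",np.round(R[:,1],3),"zax",np.round(R[:,2],3),"gap",round(s["finger_gap"]*1000,1),"F",np.round(s["contact_force"],1),"q",np.round(s["joint_pos"],2))
    return s
def go(p,ydir=None):
    """shift in tool axes (mm) to world target p (m), and wz turn so that tool y is along ydir(deg world)"""
    s=env.observe(); R=Ro.from_quat(s["ee_rot"]).as_matrix()
    d=R.T@(np.array(p)-s["tcp_pos"]); out="tx %.1f ty %.1f tz %.1f mm"%tuple(d*1000)
    if ydir is not None:
        u=np.array([np.cos(np.radians(ydir)),np.sin(np.radians(ydir)),0]); v=R.T@u
        w=np.degrees(np.arctan2(-v[0],v[1])); w=(w+90)%180-90
        out+=" wz %.2f deg"%w
    print(out)
E
python3 - <<'E'
from h import *
for n in("top","side"):
    c=calibration(n); capture(n)
    for t,z in(("board",.008),("ruler",.005),("basket",.03)):
        for o in outline_of(n,t)[:2]:
            print(n,t,round(o["score"],2),np.round(o["uv"]),*[np.round(q,1) for q in rect(c,o["region"],z)])
    for o in find_in(n,"tub3"):
        print(n,"tub",round(o["score"],2),np.round(o["uv"],1),np.round(onz(c,o["uv"],.06)*1000,0))
    for o in spot_point(n,"tub3"): print(n,"tuborigin",round(o["score"],2),np.round(onz(c,o["uv"],0)*1000,0))
    for o in spot_point(n,"shutter_top"): print(n,"shut",round(o["score"],2),o["uv"],np.round(onz(c,o["uv"],.03)*1000,0))
    for b in("mug","sanitiser","pencup","board","basket","ruler"):
        for o in spot_point(n,b)[:1]: print(n,b,round(o["score"],2),np.round(onz(c,o["uv"],0)*1000,0))
st()
E
```

```text
top board 0.7 [289. 179.] [639.8  -3.9] [140.2 329.3] 5.8
top ruler 0.79 [261. 229.] [459.8  81.1] [ 41.7 237.8] 10.5
top basket 0.84 [194. 218.] [494.5 337.7] [111.  309.2] 85.2
top tub 0.81 [401.4 195.1] [[ 580. -416.   60.]]
top tub 0.63 [423.4 226.4] [[ 467. -495.   60.]]
top tub 0.62 [364.5 196.1] [[ 574. -282.   60.]]
top tub 0.61 [360.1 234.6] [[ 434. -267.   60.]]
top tub 0.59 [330.4 231.4] [[ 443. -159.   60.]]
top tub 0.53 [397.8 172.3] [[ 664. -404.   60.]]
top tub 0.46 [147.5 242.5] [[391. 506.  60.]]
top tuborigin 0.8 [[ 458. -502.    0.]]
top tuborigin 0.61 [[ 573. -296.    0.]]
top tuborigin 0.53 [[ 574. -411.    0.]]
top tuborigin 0.53 [[ 671. -409.    0.]]
top tuborigin 0.48 [[ 440. -271.    0.]]
top tuborigin 0.47 [[ 446. -157.    0.]]
top shut 0.23 [154.9, 242.3] [[392. 489.  30.]]
top mug 0.95 [[318. 202.   0.]]
top sanitiser 0.71 [[ 712. -294.    0.]]
top pencup 0.94 [[386. 505.   0.]]
top board 0.95 [[635.   0.   0.]]
top basket 0.76 [[486. 354.   0.]]
top ruler 0.71 [[444.  90.   0.]]
side board 0.6 [313. 232.] [637.5  -2.3] [152.  339.6] 6.9
side board 0.24 [2
[... 562 characters left out ...]
]]
side tuborigin 0.9 [[ 572. -279.    0.]]
side tuborigin 0.87 [[ 428. -147.    0.]]
side tuborigin 0.85 [[ 673. -395.    0.]]
side tuborigin 0.75 [[ 467. -508.    0.]]
side tuborigin 0.68 [[ 573. -415.    0.]]
side shut 0.53 [318.3, 322.8] [[ 458. -396.   30.]]
side shut 0.33 [356.9, 319.5] [[ 556. -428.   30.]]
side mug 0.89 [[329. 202.   0.]]
side sanitiser 0.73 [[511. 349.   0.]]
side pencup 0.97 [[398. 492.   0.]]
side board 0.56 [[645.  -9.   0.]]
side basket 0.98 [[494. 327.   0.]]
side ruler 0.92 [[469.  96.   0.]]
t 1.45 tcp [147.6 529.8 231.3] xax [-0.963  0.268 -0.   ] yax [ 0.268  0.963 -0.   ] zax [ 0. -0. -1.] gap 85.4 F [-0.9  0.3 -0. ] q [ 1.16  0.33 -0.19  1.05 -0.    1.44]
```

```bash
python3 - <<'E'
from h import *
go([.459,.082,.18],10.5)
E
```

```text
tx -420.1 ty -347.8 tz 51.3 mm wz 63.93 deg
```

```bash
python3 -m pendant '[{"tx":-0.02,"ty":-0.017,"tz":0.003,"wz":3},{"tx":-0.05,"ty":-0.042,"tz":0.006,"wz":8},{"tx":-0.08,"ty":-0.066,"tz":0.01,"wz":13},{"tx":-0.11,"ty":-0.091,"tz":0.013,"wz":18},{"tx":-0.14,"ty":-0.116,"tz":0.017,"wz":23},{"tx":-0.17,"ty":-0.141,"tz":0.021,"wz":28},{"tx":-0.2,"ty":-0.166,"tz":0.025,"wz":33},{"tx":-0.23,"ty":-0.19,"tz":0.028,"wz":38},{"tx":-0.26,"ty":-0.215,"tz":0.032,"wz":43},{"tx":-0.29,"ty":-0.24,"tz":0.036,"wz":48},{"tx":-0.32,"ty":-0.265,"tz":0.04,"wz":53},{"tx":-0.35,"ty":-0.29,"tz":0.043,"wz":57},{"tx":-0.38,"ty":-0.315,"tz":0.047,"wz":60},{"tx":-0.405,"ty":-0.335,"tz":0.05,"wz":62.5},{"tx":-0.42,"ty":-0.348,"tz":0.051,"wz":64},{"tx":-0.42,"ty":-0.348,"tz":0.051,"wz":64},{"tx":-0.42,"ty":-0.348,"tz":0.051,"wz":64}]'
cat > meas.py <<'E'
from h import *
tag=sys.argv[1]; s=st()
c,im=shot("wrist",tag)
for t,z in(("board",.008),("ruler",.005),("basket",.03)):
    for o in outline_of("wrist",t)[:2]:
        print(t,round(o["score"],2),np.round(o["uv"]),*[np.round(q,1) for q in rect(c,o["region"],z,True)])
E
python3 meas.py w1
```

```text
t 1.45 tcp [147.6 529.8 231.3] xax [-0.963  0.268 -0.   ] yax [ 0.268  0.963 -0.   ] zax [ 0. -0. -1.] gap 85.4 F [-0.9  0.3 -0. ] q [ 1.16  0.33 -0.19  1.05 -0.    1.44]
ruler 0.88 [126. 390.] [446.7 132.7] [ 43.7 139.6] 13.2
basket 0.91 [209. 345.] [343.8 376.4] [67.1 81.6] 7.5$[0]: bad value
```

View pics/w1.png

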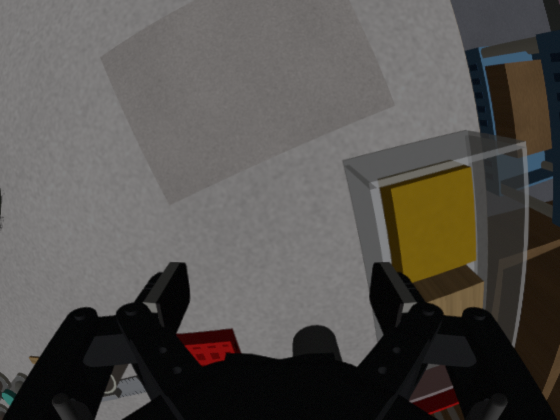

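The call was refused, so each row probably needs every key. The wrist view is unchanged.

```bash
python3 -m pendant '[{"tx":-0.03,"ty":-0.025,"tz":0.004,"wx":0,"wy":0,"wz":5,"fingers":1},{"tx":-0.06,"ty":-0.05,"tz":0.008,"wx":0,"wy":0,"wz":10,"fingers":1},{"tx":-0.09,"ty":-0.075,"tz":0.012,"wx":0,"wy":0,"wz":15,"fingers":1},{"tx":-0.12,"ty":-0.1,"tz":0.016,"wx":0,"wy":0,"wz":20,"fingers":1},{"tx":-0.42,"ty":-0.348,"tz":0.051,"wx":0,"wy":0,"wz":64,"fingers":1},{"tx":-0.42,"ty":-0.348,"tz":0.051,"wx":0,"wy":0,"wz":64,"fingers":1},{"tx":-0.42,"ty":-0.348,"tz":0.051,"wx":0,"wy":0,"wz":64,"fingers":1},{"tx":-0.42,"ty":-0.348,"tz":0.051,"wx":0,"wy":0,"wz":64,"fingers":1},{"tx":-0.42,"ty":-0.348,"tz":0.051,"wx":0,"wy":0,"wz":64,"fingers":1},{"tx":-0.42,"ty":-0.348,"tz":0.051,"wx":0,"wy":0,"wz":64,"fingers":1},{"tx":-0.42,"ty":-0.348,"tz":0.051,"wx":0,"wy":0,"wz":64,"fingers":1},{"tx":-0.42,"ty":-0.348,"tz":0.051,"wx":0,"wy":0,"wz":64,"fingers":1},{"tx":-0.42,"ty":-0.348,"tz":0.051,"wx":0,"wy":0,"wz":64,"fingers":1},{"tx":-0.42,"ty":-0.348,"tz":0.051,"wx":0,"wy":0,"wz":64,"fingers":1},{"tx":-0.42,"ty":-0.348,"tz":0.051,"wx":0,"wy":0,"wz":64,"fingers":1},{"tx":-0.42,"ty":-0.348,"tz":0.051,"wx":0,"wy":0,"wz":64,"fingers":1}]'
python3 meas.py w2
```

```text
time_s: 2.98
tcp_pos: [0.4589, 0.0812, 0.1801]
ee_rot: [0.641, 0.768, -0.0, -0.0]
contact_force: [-0.3, 0.0, -0.4]
finger_gap: 0.0854
t 2.98 tcp [458.9  81.2 180.1] xax [-0.179  0.984  0.001] yax [ 0.984  0.179 -0.001] zax [-0.001  0.    -1.   ] gap 85.4 F [-0.3  0.  -0.4] q [ 0.02  0.22 -0.48  0.87  0.    1.41]
board 0.95 [424. 222.] [636.8  13.2] [145.6 297.8] 6.1
ruler 0.86 [279. 171.] [458.8  79. ] [ 40.4 240.1] 11.0
basket 0.68 [455.  18.] [584.7 277.3] [156.1  54.9] 21.7
```

View pics/w2.png

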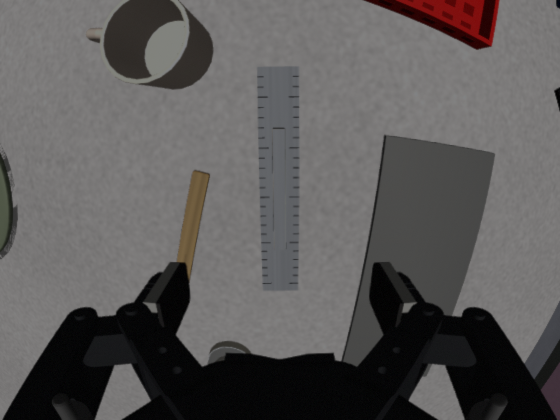

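The wrist picture shows the ruler whole from (279,67) to (280,290), and the board edge runs from (386,136) downward. The measured outline is 240×40 mm, so the pose is trustworthy.

```bash
python3 -m pendant '[{"tx":0,"ty":0,"tz":0.035,"wx":0,"wy":0,"wz":-0.7,"fingers":1},{"tx":0,"ty":0,"tz":0.07,"wx":0,"wy":0,"wz":-0.7,"fingers":0.3},{"tx":0,"ty":0,"tz":0.105,"wx":0,"wy":0,"wz":-0.7,"fingers":0},{"tx":0,"ty":0,"tz":0.135,"wx":0,"wy":0,"wz":-0.7,"fingers":0},{"tx":0,"ty":0,"tz":0.155,"wx":0,"wy":0,"wz":-0.7,"fingers":0},{"tx":0,"ty":0,"tz":0.165,"wx":0,"wy":0,"wz":-0.7,"fingers":0},{"tx":0,"ty":0,"tz":0.172,"wx":0,"wy":0,"wz":-0.7,"fingers":0},{"tx":0,"ty":0,"tz":0.172,"wx":0,"wy":0,"wz":-0.7,"fingers":-0.5},{"tx":0,"ty":0,"tz":0.172,"wx":0,"wy":0,"wz":-0.7,"fingers":-1},{"tx":0,"ty":0,"tz":0.172,"wx":0,"wy":0,"wz":-0.7,"fingers":-1},{"tx":0,"ty":0,"tz":0.172,"wx":0,"wy":0,"wz":-0.7,"fingers":-1},{"tx":0,"ty":0,"tz":0.172,"wx":0,"wy":0,"wz":-0.7,"fingers":-1}]' 40
python3 meas.py w3
```

```text
time_s: 4.18
tcp_pos: [0.4596, 0.082, 0.0092]
ee_rot: [0.635, 0.772, 0.001, 0.001]
contact_force: [-1.2, 0.7, 3.3]
finger_gap: 0.0113
t 4.18 tcp [459.6  82.    9.2] xax [-0.193  0.981 -0.   ] yax [0.981 0.193 0.002] zax [ 0.002  0.    -1.   ] gap 11.3 F [-1.2  0.7  3.3] q [ 0.02  0.46 -0.67  0.43  0.    1.39]
board 0.9 [510. 281.] [632.7  49.1] [107.9 265.3] 37.1
ruler 0.71 [280. 150.] [455.  107.6] [ 40.5 181.3] 11.1
```

View pics/w3.png

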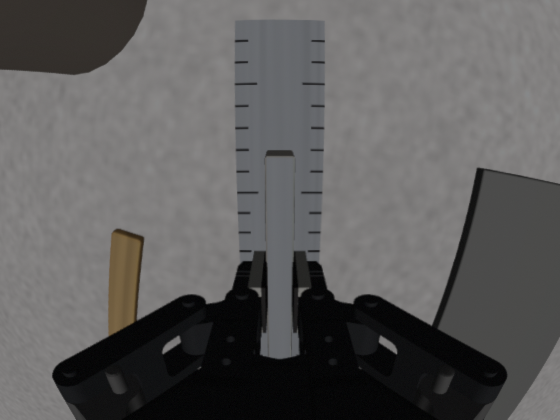

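```bash
python3 - <<'E'
from h import *
go([.542,-.0136,.012],5.9)
E
```

```text
tx -109.7 ty 62.4 tz -2.7 mm wz 5.23 deg
```

```bash
python3 -m pendant '[{"tx":0,"ty":0,"tz":-0.01,"wx":0,"wy":0,"wz":0,"fingers":-1},{"tx":0,"ty":0,"tz":-0.022,"wx":0,"wy":0,"wz":0,"fingers":-1},{"tx":-0.02,"ty":0.011,"tz":-0.022,"wx":0,"wy":0,"wz":1,"fingers":-1},{"tx":-0.05,"ty":0.028,"tz":-0.022,"wx":0,"wy":0,"wz":2.5,"fingers":-1},{"tx":-0.08,"ty":0.045,"tz":-0.022,"wx":0,"wy":0,"wz":4,"fingers":-1},{"tx":-0.1,"ty":0.057,"tz":-0.022,"wx":0,"wy":0,"wz":5.2,"fingers":-1},{"tx":-0.11,"ty":0.0625,"tz":-0.022,"wx":0,"wy":0,"wz":5.2,"fingers":-1},{"tx":-0.11,"ty":0.0625,"tz":-0.022,"wx":0,"wy":0,"wz":5.2,"fingers":-1},{"tx":-0.11,"ty":0.0625,"tz":-0.012,"wx":0,"wy":0,"wz":5.2,"fingers":-1},{"tx":-0.11,"ty":0.0625,"tz":-0.005,"wx":0,"wy":0,"wz":5.2,"fingers":-1},{"tx":-0.11,"ty":0.0625,"tz":-0.001,"wx":0,"wy":0,"wz":5.2,"fingers":-1},{"tx":-0.11,"ty":0.0625,"tz":-0.001,"wx":0,"wy":0,"wz":5.2,"fingers":-1}]'
python3 meas.py w4
```

```text
time_s: 5.38
tcp_pos: [0.5391, -0.0128, 0.009]
ee_rot: [0.669, 0.743, -0.001, -0.001]
contact_force: [-3.7, -0.4, 7.1]
finger_gap: 0.0105
t 5.38 tcp [539.1 -12.8   9. ] xax [-0.105  0.994  0.001] yax [ 0.994  0.105 -0.003] zax [-0.003  0.    -1.   ] gap 10.5 F [-3.7 -0.4  7.1] q [-0.16  0.56 -0.48  0.54 -0.    1.31]
board 0.9 [453. 161.] [634.6  30.4] [140.2 249.7] 6.0
ruler 0.59 [279. 153.] [536.7  13.3] [ 40.6 181.3] 6.0
```

View pics/w4.png

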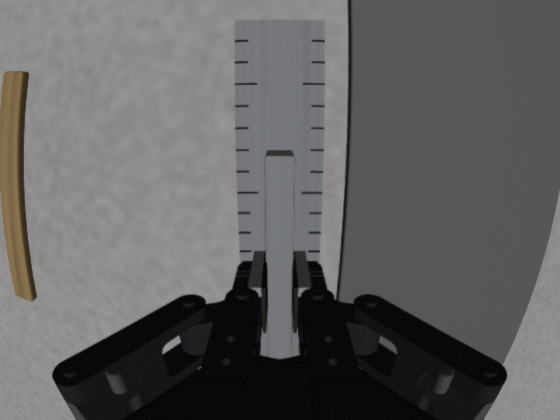

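The ruler (right edge at column 325) is parallel to the board edge (column 350), about 10 mm short of it. Next I'll push it against the board.

```bash
python3 -m pendant '[{"tx":0,"ty":0.003,"tz":0,"wx":0,"wy":0,"wz":0,"fingers":-1},{"tx":0,"ty":0.006,"tz":0,"wx":0,"wy":0,"wz":0,"fingers":-1},{"tx":0,"ty":0.008,"tz":0,"wx":0,"wy":0,"wz":0,"fingers":-1},{"tx":0,"ty":0.010,"tz":0,"wx":0,"wy":0,"wz":0,"fingers":-1},{"tx":0,"ty":0.010,"tz":0,"wx":0,"wy":0,"wz":0,"fingers":-1}]'; python3 -m pendant '[{"tx":0,"ty":0.002,"tz":0,"wx":0,"wy":0,"wz":0,"fingers":-1},{"tx":0,"ty":0.002,"tz":0,"wx":0,"wy":0,"wz":0,"fingers":-1}]';python3 meas.py w5
```

```text
time_s: 6.0
tcp_pos: [0.5488, -0.0118, 0.009]
ee_rot: [0.669, 0.743, -0.001, -0.001]
contact_force: [-3.2, -0.5, 8.2]
finger_gap: 0.011
time_s: 6.17
tcp_pos: [0.55, -0.0116, 0.009]
ee_rot: [0.669, 0.743, -0.002, -0.002]
contact_force: [-6.4, -0.8, 9.2]
finger_gap: 0.011
t 6.17 tcp [550.  -11.6   9. ] xax [-0.105  0.994  0.   ] yax [ 0.994  0.105 -0.005] zax [-0.005 -0.    -1.   ] gap 11.0 F [-6.4 -0.8  9.2] q [-0.15  0.58 -0.45  0.55 -0.    1.31]
ruler 0.79 [281. 151.] [547.5  14.5] [ 40.7 181.4] 5.8
```

View pics/w5.png

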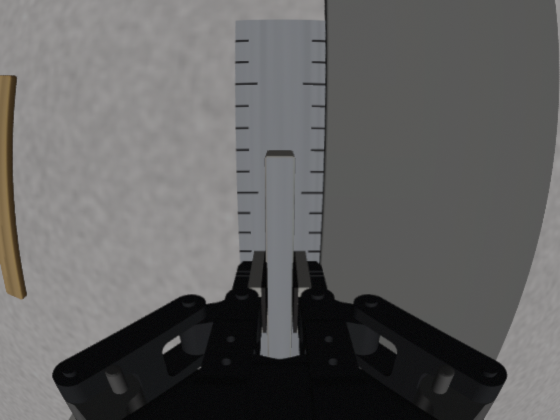

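```bash
python3 -m pendant '[{"tx":0,"ty":0.002,"tz":-0.001,"wx":0,"wy":0,"wz":0,"fingers":-1},{"tx":0,"ty":0.003,"tz":-0.001,"wx":0,"wy":0,"wz":0,"fingers":-1},{"tx":0,"ty":0.003,"tz":-0.001,"wx":0,"wy":0,"wz":0,"fingers":-1}]';python3 meas.py w6
```

```text
time_s: 6.62
tcp_pos: [0.5502, -0.0115, 0.0091]
ee_rot: [0.669, 0.743, -0.004, -0.003]
contact_force: [-10.5, -2.1, 9.3]
finger_gap: 0.0108
t 6.62 tcp [550.2 -11.5   9.1] xax [-0.104  0.995  0.   ] yax [ 0.994  0.104 -0.01 ] zax [-0.01  -0.001 -1.   ] gap 10.8 F [-10.5  -2.1   9.3] q [-0.15  0.58 -0.44  0.56 -0.    1.31]
board 0.59 [442. 152.] [635.2  33.8] [141.2 239.7] 5.8
```

```bash
python3 -m pendant '[{"tx":0,"ty":-0.003,"tz":0,"wx":0,"wy":0,"wz":0,"fingers":-1},{"tx":0,"ty":-0.004,"tz":0,"wx":0,"wy":0,"wz":0,"fingers":-0.7},{"tx":0,"ty":-0.004,"tz":0,"wx":0,"wy":0,"wz":0,"fingers":-0.4},{"tx":0,"ty":-0.004,"tz":-0.00,"wx":0,"wy":0,"wz":0,"fingers":-0.4},{"tx":0,"ty":-0.004,"tz":-0.03,"wx":0,"wy":0,"wz":0,"fingers":-0.4},{"tx":0,"ty":-0.004,"tz":-0.07,"wx":0,"wy":0,"wz":0,"fingers":0.5},{"tx":0,"ty":-0.004,"tz":-0.11,"wx":0,"wy":0,"wz":0,"fingers":1},{"tx":0,"ty":-0.004,"tz":-0.15,"wx":0,"wy":0,"wz":0,"fingers":1},{"tx":0,"ty":-0.004,"tz":-0.17,"wx":0,"wy":0,"wz":0,"fingers":1},{"tx":0,"ty":-0.004,"tz":-0.17,"wx":0,"wy":0,"wz":0,"fingers":1}]';python3 meas.py w7; python3 - <<'E'
from h import *
go([.437,-.25,.21],5.8)
E
```

```text
time_s: 7.65
tcp_pos: [0.5563, -0.0132, 0.1861]
ee_rot: [0.669, 0.743, 0.003, 0.004]
contact_force: [1.1, -0.7, -0.4]
finger_gap: 0.0837
t 7.65 tcp [556.3 -13.2 186.1] xax [-0.104  0.995 -0.003] yax [0.995 0.104 0.01 ] zax [ 0.011 -0.001 -1.   ] gap 83.7 F [ 1.1 -0.7 -0.4] q [-0.16  0.36 -0.26  0.94  0.    1.31]
ruler 0.96 [272. 172.] [550.6 -14.3] [ 40.5 239.3] 5.9
tx -224.2 ty -138.5 tz -30.9 mm wz 0.14 deg
```

View pics/w7.png

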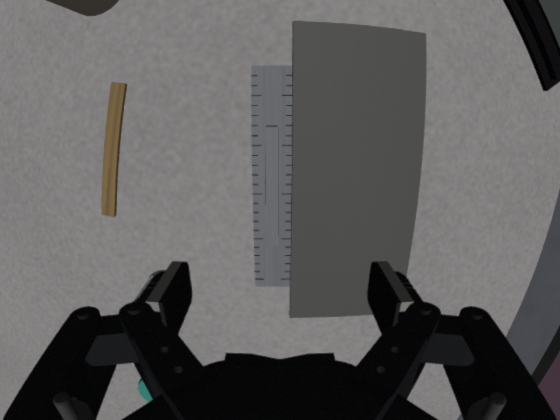

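The ruler's right edge (column 291) sits flush on the board's near edge over the whole length from row 66 to row 286. Next I'll refine the board from its corners and move on to the tubs.

```bash
python3 - <<'E'
from h import *
c=calibration("wrist")
print(np.round(onz(c,[[293,20],[290,318],[426,34]],.008,True)*1000,1))
E
python3 -m pendant '[{"tx":-0.025,"ty":-0.016,"tz":-0.004,"wx":0,"wy":0,"wz":0.1,"fingers":1},{"tx":-0.055,"ty":-0.034,"tz":-0.008,"wx":0,"wy":0,"wz":0.1,"fingers":1},{"tx":-0.19,"ty":-0.117,"tz":-0.026,"wx":0,"wy":0,"wz":0.1,"fingers":1},{"tx":-0.19,"ty":-0.117,"tz":-0.026,"wx":0,"wy":0,"wz":0.1,"fingers":1},{"tx":-0.19,"ty":-0.117,"tz":-0.026,"wx":0,"wy":0,"wz":0.1,"fingers":1},{"tx":-0.19,"ty":-0.117,"tz":-0.026,"wx":0,"wy":0,"wz":0.1,"fingers":1},{"tx":-0.21,"ty":-0.13,"tz":-0.029,"wx":0,"wy":0,"wz":0.1,"fingers":1},{"tx":-0.224,"ty":-0.138,"tz":-0.031,"wx":0,"wy":0,"wz":0.1,"fingers":1},{"tx":-0.224,"ty":-0.138,"tz":-0.031,"wx":0,"wy":0,"wz":0.1,"fingers":1},{"tx":-0.224,"ty":-0.138,"tz":-0.031,"wx":0,"wy":0,"wz":0.1,"fingers":1}]'
cat > tubs.py <<'E'
from h import *
tag=sys.argv[1]; s=st()
c,im=shot("wrist",tag)
hsv=cv2.cvtColor(im,cv2.COLOR_BGR2HSV)
print("networks:",[(round(o["score"],2),list(np.round(o["uv"]))) for o in find_in("wrist","tub3")])
zl=float(sys.argv[2]) if len(sys.argv)>2 else .074
m=cv2.inRange(hsv,(80,90,40),(98,255,255))
cs,_=cv2.findContours(m,cv2.RETR_EXTERNAL,cv2.CHAIN_APPROX_NONE)
for k in cs:
    if cv2.contourArea(k)<150: continue
    P=onz(c,k[:,0],zl,True)[:,:2]*1000
    (ct,r)=cv2.minEnclosingCircle(P.astype(np.float32))
    print("lid px",np.round(k[:,0].mean(0)),"bbox",cv2.boundingRect(k),"ctr",np.round(ct,1),"r",round(r,1))
E
python3 tubs.py w8
```

```text
[[ 547.2  151.5    8. ]
 [ 580.1 -168.3    8. ]
 [ 681.8  163.1    8. ]]
time_s: 8.68
tcp_pos: [0.4373, -0.2499, 0.2098]
ee_rot: [0.671, 0.741, 0.0, -0.001]
contact_force: [0.0, 0.4, -0.2]
finger_gap: 0.0852
t 8.68 tcp [ 437.3 -249.9  209.8] xax [-0.1    0.995  0.002] yax [ 0.995  0.1   -0.002] zax [-0.002  0.002 -1.   ] gap 85.2 F [ 0.   0.4 -0.2] q [-0.67  0.26 -0.34  0.97  0.    0.8 ]
networks: [(0.93, [np.float64(406.0), np.float64(231.0)]), (0.92, [np.float64(359.0), np.float64(320.0)]), (0.69, [np.float64(290.0), np.float64(95.0)]), (0.67, [np.float64(276.0), np.float64(214.0)]), (0.6, [np.float64(444.0), np.float64(299.0)])]
lid px [368. 342.] bbox (354, 326, 30, 35) ctr [ 556.7 -411.3] r 26.2
lid px [414. 243.] bbox (388, 215, 52, 55) ctr [ 574.7 -283.5] r 29.2
lid px [275. 216.] bbox (244, 187, 62, 61) ctr [ 435.3 -270.5] r 29.2
lid px [289.  93.] bbox (256, 61, 67, 65) ctr [ 436.3 -159.5] r 28.2
```

View pics/w8.png

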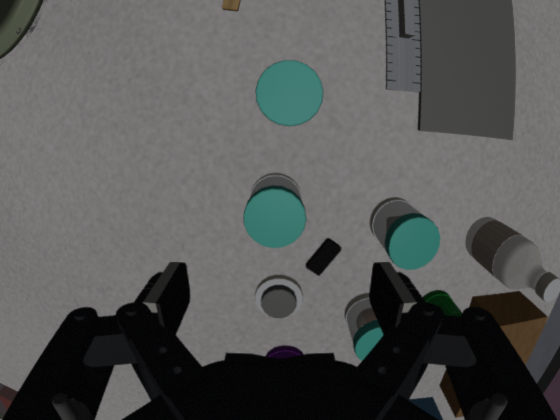

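The wrist picture shows four turquoise lids at (289,93), (275,216), (414,243) and (368,342). The green one at (440,300) and the purple one at (285,352) are look-alikes. Fitted lid radii are 28–29 mm, which matches the tub size. First I'll pick the one at (289,93), with an enlarged crop to confirm it.

```bash
python3 - <<'E'
from h import *
im=cv2.imread("pics/w8.png"); cv2.imwrite("pics/w8c.png",cv2.resize(im[40:380,220:480],None,fx=1.75,fy=1.75))
go([.4363,-.1595,.032],5.8)
E
```

```text
tx 88.6 ty 7.8 tz 178.2 mm wz 0.06 deg
```

View pics/w8c.png

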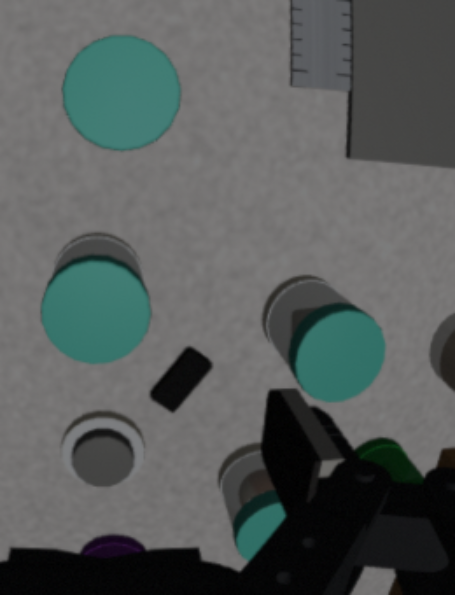

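The crop confirms that the tub at (289,93) has a turquoise lid. I'll descend and grip it at 22 N.

```bash
python3 -m pendant '[{"tx":0.03,"ty":0.003,"tz":0.01,"wx":0,"wy":0,"wz":0,"fingers":1},{"tx":0.06,"ty":0.006,"tz":0.025,"wx":0,"wy":0,"wz":0,"fingers":1},{"tx":0.08,"ty":0.008,"tz":0.055,"wx":0,"wy":0,"wz":0,"fingers":1},{"tx":0.0885,"ty":0.008,"tz":0.08,"wx":0,"wy":0,"wz":0,"fingers":1},{"tx":0.0885,"ty":0.008,"tz":0.1,"wx":0,"wy":0,"wz":0,"fingers":1},{"tx":0.0885,"ty":0.008,"tz":0.125,"wx":0,"wy":0,"wz":0,"fingers":1},{"tx":0.0885,"ty":0.008,"tz":0.15,"wx":0,"wy":0,"wz":0,"fingers":1},{"tx":0.0885,"ty":0.008,"tz":0.168,"wx":0,"wy":0,"wz":0,"fingers":1},{"tx":0.0885,"ty":0.008,"tz":0.178,"wx":0,"wy":0,"wz":0,"fingers":0.8},{"tx":0.0885,"ty":0.008,"tz":0.178,"wx":0,"wy":0,"wz":0,"fingers":0.6},{"tx":0.0885,"ty":0.008,"tz":0.178,"wx":0,"wy":0,"wz":0,"fingers":0.5},{"tx":0.0885,"ty":0.008,"tz":0.178,"wx":0,"wy":0,"wz":0,"fingers":0.4},{"tx":0.0885,"ty":0.008,"tz":0.178,"wx":0,"wy":0,"wz":0,"fingers":0.3},{"tx":0.0885,"ty":0.008,"tz":0.178,"wx":0,"wy":0,"wz":0,"fingers":0.2},{"tx":0.0885,"ty":0.008,"tz":0.178,"wx":0,"wy":0,"wz":0,"fingers":-0.2},{"tx":0.0885,"ty":0.008,"tz":0.178,"wx":0,"wy":0,"wz":0,"fingers":-0.2}]' 22
python3 tubs.py w9;  python3 - <<'E'
from h import *
go([.6289,.1014,.15],5.8)
E
```

```text
time_s: 10.12
tcp_pos: [0.4377, -0.1612, 0.034]
ee_rot: [0.67, 0.742, 0.0, 0.001]
contact_force: [-0.3, 1.0, 4.5]
finger_gap: 0.0575
t 10.12 tcp [ 437.7 -161.2   34. ] xax [-0.102  0.995 -0.   ] yax [0.995 0.102 0.001] zax [ 0.001 -0.    -1.   ] gap 57.5 F [-0.3  1.   4.5] q [-0.51  0.42 -0.66  0.5   0.    0.96]
networks: [(0.96, [np.float64(279.0), np.float64(285.0)]), (0.66, [np.float64(416.0), np.float64(392.0)])]
lid px [280. 299.] bbox (206, 240, 148, 119) ctr [ 437.4 -157.9] r 29.0
tx 241.8 ty 217.0 tz -115.8 mm wz 0.03 deg
```

View pics/w9.png

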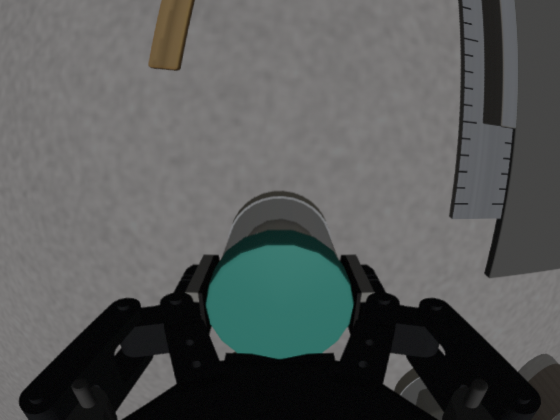

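Tub held (gap 57.5 mm), with the lid centred between the pads. Now I'll lift and carry it to the board's left slot.

```bash
python3 -m pendant '[{"tx":0,"ty":0,"tz":-0.01,"wx":0,"wy":0,"wz":0,"fingers":-0.2},{"tx":0,"ty":0,"tz":-0.035,"wx":0,"wy":0,"wz":0,"fingers":-0.2},{"tx":0.01,"ty":0.009,"tz":-0.06,"wx":0,"wy":0,"wz":0,"fingers":-0.2},{"tx":0.03,"ty":0.027,"tz":-0.08,"wx":0,"wy":0,"wz":0,"fingers":-0.2},{"tx":0.055,"ty":0.049,"tz":-0.085,"wx":0,"wy":0,"wz":0,"fingers":-0.2},{"tx":0.08,"ty":0.072,"tz":-0.085,"wx":0,"wy":0,"wz":0,"fingers":-0.2},{"tx":0.105,"ty":0.094,"tz":-0.085,"wx":0,"wy":0,"wz":0,"fingers":-0.2},{"tx":0.13,"ty":0.117,"tz":-0.085,"wx":0,"wy":0,"wz":0,"fingers":-0.2},{"tx":0.155,"ty":0.139,"tz":-0.085,"wx":0,"wy":0,"wz":0,"fingers":-0.2},{"tx":0.18,"ty":0.162,"tz":-0.08,"wx":0,"wy":0,"wz":0,"fingers":-0.2},{"tx":0.205,"ty":0.184,"tz":-0.075,"wx":0,"wy":0,"wz":0,"fingers":-0.2},{"tx":0.225,"ty":0.202,"tz":-0.065,"wx":0,"wy":0,"wz":0,"fingers":-0.2},{"tx":0.237,"ty":0.213,"tz":-0.05,"wx":0,"wy":0,"wz":0,"fingers":-0.2},{"tx":0.242,"ty":0.217,"tz":-0.035,"wx":0,"wy":0,"wz":0,"fingers":-0.2},{"tx":0.242,"ty":0.217,"tz":-0.025,"wx":0,"wy":0,"wz":0,"fingers":-0.2},{"tx":0.242,"ty":0.217,"tz":-0.018,"wx":0,"wy":0,"wz":0,"fingers":-0.2},{"tx":0.242,"ty":0.217,"tz":-0.013,"wx":0,"wy":0,"wz":0,"fingers":-0.2},{"tx":0.242,"ty":0.217,"tz":-0.010,"wx":0,"wy":0,"wz":0,"fingers":-0.2},{"tx":0.242,"ty":0.217,"tz":-0.010,"wx":0,"wy":0,"wz":0,"fingers":-0.2}]'; python3 -m pendant '[{"tx":0,"ty":0,"tz":0.001,"wx":0,"wy":0,"wz":0,"fingers":-0.2},{"tx":0,"ty":0,"tz":0.002,"wx":0,"wy":0,"wz":0,"fingers":-0.2},{"tx":0,"ty":0,"tz":0.002,"wx":0,"wy":0,"wz":0,"fingers":-0.2}]'; python3 tubs.py w10 .082
```

```text
time_s: 11.8
tcp_pos: [0.6278, 0.1005, 0.0429]
ee_rot: [0.671, 0.742, -0.0, -0.0]
contact_force: [-0.3, 0.4, -1.5]
finger_gap: 0.0574
time_s: 12.05
tcp_pos: [0.629, 0.1013, 0.042]
ee_rot: [0.67, 0.742, 0.0, 0.001]
contact_force: [0.3, -0.2, -0.3]
finger_gap: 0.0576
t 12.05 tcp [629.  101.3  42. ] xax [-0.101  0.995 -0.   ] yax [0.995 0.101 0.001] zax [ 0.001 -0.    -1.   ] gap 57.6 F [ 0.3 -0.2 -0.3] q [ 0.04  0.65 -0.18  0.74 -0.    1.51]
networks: [(0.82, [np.float64(278.0), np.float64(286.0)])]
lid px [279. 297.] bbox (205, 230, 149, 130) ctr [628.8 106.4] r 30.6
```

View pics/w10.png

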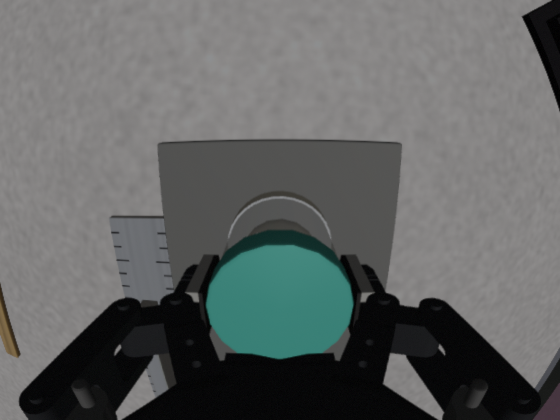

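```bash
python3 -m pendant '[{"tx":0,"ty":0,"tz":0.001,"wx":0,"wy":0,"wz":0,"fingers":-0.2},{"tx":0,"ty":0,"tz":0.0015,"wx":0,"wy":0,"wz":0,"fingers":0.4},{"tx":0,"ty":0,"tz":0.0015,"wx":0,"wy":0,"wz":0,"fingers":0.6},{"tx":0,"ty":0,"tz":0.0,"wx":0,"wy":0,"wz":0,"fingers":0.9},{"tx":0,"ty":0,"tz":0,"wx":0,"wy":0,"wz":0,"fingers":1},{"tx":0,"ty":0,"tz":-0.025,"wx":0,"wy":0,"wz":0,"fingers":1},{"tx":0,"ty":0,"tz":-0.06,"wx":0,"wy":0,"wz":0,"fingers":1},{"tx":0,"ty":0,"tz":-0.1,"wx":0,"wy":0,"wz":0,"fingers":1},{"tx":-0.01,"ty":-0.006,"tz":-0.13,"wx":0,"wy":0,"wz":0,"fingers":1},{"tx":-0.04,"ty":-0.026,"tz":-0.138,"wx":0,"wy":0,"wz":0,"fingers":1}]'; python3 tubs.py w11 .082
```

```text
time_s: 12.98
tcp_pos: [0.6114, 0.0619, 0.1853]
ee_rot: [0.668, 0.744, 0.004, 0.004]
contact_force: [0.6, -2.7, 1.1]
finger_gap: 0.0856
t 12.98 tcp [611.4  61.9 185.3] xax [-0.107  0.994  0.   ] yax [0.994 0.107 0.011] zax [ 0.011  0.001 -1.   ] gap 85.6 F [ 0.6 -2.7  1.1] q [-0.02  0.47 -0.1   0.99  0.    1.44]
networks: [(0.97, [np.float64(130.0), np.float64(402.0)]), (0.57, [np.float64(306.0), np.float64(158.0)])]
lid px [124. 408.] bbox (111, 400, 30, 20) ctr [ 441.9 -243. ] r 34.3
lid px [306. 156.] bbox (269, 120, 74, 74) ctr [628.6 103.1] r 28.6
```

View pics/w11.png

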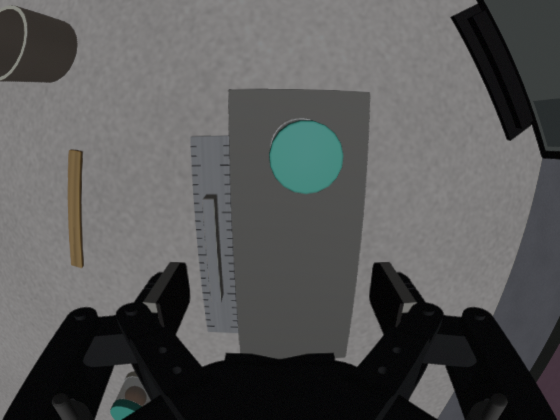

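The tub stands upright on the board at (306,156). Next is the one at about (435,-270).

```bash
python3 - <<'E'
from h import *
go([.4353,-.2705,.18],5.8)
E
```

```text
tx -308.5 ty -202.9 tz 2.2 mm wz -0.15 deg
```

```bash
python3 -m pendant '[{"tx":-0.03,"ty":-0.02,"tz":0,"wx":0,"wy":0,"wz":0,"fingers":1},{"tx":-0.27,"ty":-0.178,"tz":0,"wx":0,"wy":0,"wz":0,"fingers":1},{"tx":-0.27,"ty":-0.178,"tz":0,"wx":0,"wy":0,"wz":0,"fingers":1},{"tx":-0.27,"ty":-0.178,"tz":0,"wx":0,"wy":0,"wz":0,"fingers":1},{"tx":-0.27,"ty":-0.178,"tz":0,"wx":0,"wy":0,"wz":0,"fingers":1},{"tx":-0.27,"ty":-0.178,"tz":0,"wx":0,"wy":0,"wz":0,"fingers":1},{"tx":-0.27,"ty":-0.178,"tz":0,"wx":0,"wy":0,"wz":0,"fingers":1},{"tx":-0.27,"ty":-0.178,"tz":0,"wx":0,"wy":0,"wz":0,"fingers":1},{"tx":-0.29,"ty":-0.191,"tz":0,"wx":0,"wy":0,"wz":0,"fingers":1},{"tx":-0.3,"ty":-0.198,"tz":0,"wx":0,"wy":0,"wz":0,"fingers":1},{"tx":-0.308,"ty":-0.203,"tz":0,"wx":0,"wy":0,"wz":0,"fingers":1},{"tx":-0.308,"ty":-0.203,"tz":0,"wx":0,"wy":0,"wz":0,"fingers":1},{"tx":-0.308,"ty":-0.203,"tz":0,"wx":0,"wy":0,"wz":0,"fingers":1}]'; python3 tubs.py w12;python3 - <<'E'
from h import *
go([.4353,-.2705,.032],5.8)
E
```

```text
time_s: 14.17
tcp_pos: [0.4363, -0.267, 0.179]
ee_rot: [0.67, 0.742, 0.0, -0.0]
contact_force: [-0.8, 0.0, -0.3]
finger_gap: 0.0854
t 14.17 tcp [ 436.3 -267.   179. ] xax [-0.102  0.995  0.001] yax [0.995 0.102 0.   ] zax [-0.     0.001 -1.   ] gap 85.4 F [-0.8  0.  -0.3] q [-0.69  0.3  -0.37  0.9   0.    0.77]
networks: [(0.78, [np.float64(416.0), np.float64(226.0)]), (0.72, [np.float64(284.0), np.float64(352.0)]), (0.67, [np.float64(275.0), np.float64(207.0)]), (0.58, [np.float64(363.0), np.float64(322.0)])]
lid px [431. 239.] bbox (403, 208, 56, 61) ctr [ 574.5 -284. ] r 29.2
lid px [277. 208.] bbox (242, 176, 70, 68) ctr [ 434.6 -270.8] r 29.1
tx -4.0 ty -1.7 tz 147.1 mm wz 0.13 deg
```

View pics/w12.png

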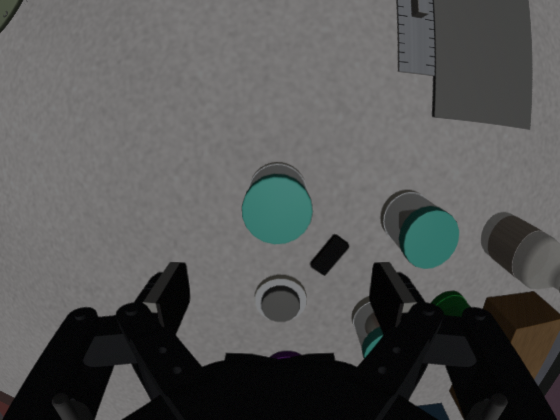

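The lid at (277,208) is tub B at (435,-271), as expected. I'll descend and grip.

```bash
python3 -m pendant '[{"tx":-0.004,"ty":-0.002,"tz":0.03,"wx":0,"wy":0,"wz":0,"fingers":1},{"tx":-0.004,"ty":-0.002,"tz":0.065,"wx":0,"wy":0,"wz":0,"fingers":1},{"tx":-0.004,"ty":-0.002,"tz":0.1,"wx":0,"wy":0,"wz":0,"fingers":1},{"tx":-0.004,"ty":-0.002,"tz":0.125,"wx":0,"wy":0,"wz":0,"fingers":1},{"tx":-0.004,"ty":-0.002,"tz":0.14,"wx":0,"wy":0,"wz":0,"fingers":0.9},{"tx":-0.004,"ty":-0.002,"tz":0.146,"wx":0,"wy":0,"wz":0,"fingers":0.7},{"tx":-0.004,"ty":-0.002,"tz":0.146,"wx":0,"wy":0,"wz":0,"fingers":0.5},{"tx":-0.004,"ty":-0.002,"tz":0.146,"wx":0,"wy":0,"wz":0,"fingers":0.4},{"tx":-0.004,"ty":-0.002,"tz":0.146,"wx":0,"wy":0,"wz":0,"fingers":0.3},{"tx":-0.004,"ty":-0.002,"tz":0.146,"wx":0,"wy":0,"wz":0,"fingers":0.2},{"tx":-0.004,"ty":-0.002,"tz":0.146,"wx":0,"wy":0,"wz":0,"fingers":-0.2},{"tx":-0.004,"ty":-0.002,"tz":0.146,"wx":0,"wy":0,"wz":0,"fingers":-0.2}]' 22;python3 - <<'E'
from h import *
st();go([.6361,.0318,.043],5.8)
E
```

```text
time_s: 15.27
tcp_pos: [0.435, -0.2723, 0.0341]
ee_rot: [0.67, 0.742, 0.0, 0.001]
contact_force: [-0.6, 0.4, 1.9]
finger_gap: 0.0576
t 15.27 tcp [ 435.  -272.3   34.1] xax [-0.102  0.995 -0.001] yax [0.995 0.102 0.001] zax [ 0.001 -0.001 -1.   ] gap 57.6 F [-0.6  0.4  1.9] q [-0.7   0.48 -0.53  0.55  0.    0.77]
tx 282.1 ty 231.0 tz -8.9 mm wz 0.03 deg
```

```bash
python3 -m pendant '[{"tx":0,"ty":0,"tz":-0.01,"wx":0,"wy":0,"wz":0,"fingers":-0.2},{"tx":0,"ty":0,"tz":-0.035,"wx":0,"wy":0,"wz":0,"fingers":-0.2},{"tx":0.012,"ty":0.01,"tz":-0.06,"wx":0,"wy":0,"wz":0,"fingers":-0.2},{"tx":0.034,"ty":0.028,"tz":-0.08,"wx":0,"wy":0,"wz":0,"fingers":-0.2},{"tx":0.06,"ty":0.049,"tz":-0.085,"wx":0,"wy":0,"wz":0,"fingers":-0.2},{"tx":0.088,"ty":0.072,"tz":-0.085,"wx":0,"wy":0,"wz":0,"fingers":-0.2},{"tx":0.116,"ty":0.095,"tz":-0.085,"wx":0,"wy":0,"wz":0,"fingers":-0.2},{"tx":0.144,"ty":0.118,"tz":-0.085,"wx":0,"wy":0,"wz":0,"fingers":-0.2},{"tx":0.172,"ty":0.141,"tz":-0.085,"wx":0,"wy":0,"wz":0,"fingers":-0.2},{"tx":0.2,"ty":0.164,"tz":-0.085,"wx":0,"wy":0,"wz":0,"fingers":-0.2},{"tx":0.228,"ty":0.187,"tz":-0.08,"wx":0,"wy":0,"wz":0,"fingers":-0.2},{"tx":0.253,"ty":0.207,"tz":-0.075,"wx":0,"wy":0,"wz":0,"fingers":-0.2},{"tx":0.272,"ty":0.223,"tz":-0.06,"wx":0,"wy":0,"wz":0,"fingers":-0.2},{"tx":0.281,"ty":0.23,"tz":-0.045,"wx":0,"wy":0,"wz":0,"fingers":-0.2},{"tx":0.282,"ty":0.231,"tz":-0.03,"wx":0,"wy":0,"wz":0,"fingers":-0.2},{"tx":0.282,"ty":0.231,"tz":-0.02,"wx":0,"wy":0,"wz":0,"fingers":-0.2},{"tx":0.282,"ty":0.231,"tz":-0.014,"wx":0,"wy":0,"wz":0,"fingers":-0.2},{"tx":0.282,"ty":0.231,"tz":-0.01,"wx":0,"wy":0,"wz":0,"fingers":-0.2},{"tx":0.282,"ty":0.231,"tz":-0.008,"wx":0,"wy":0,"wz":0,"fingers":-0.2},{"tx":0.282,"ty":0.231,"tz":-0.007,"wx":0,"wy":0,"wz":0,"fingers":-0.2}]'; python3 tubs.py w13 .082
```

```text
time_s: 16.93
tcp_pos: [0.6349, 0.0316, 0.0422]
ee_rot: [0.671, 0.742, -0.0, -0.0]
contact_force: [-7.8, 1.4, 14.1]
finger_gap: 0.0574
t 16.93 tcp [634.9  31.6  42.2] xax [-0.101  0.995  0.   ] yax [ 0.995  0.101 -0.001] zax [-0.001  0.    -1.   ] gap 57.4 F [-7.8  1.4 14.1] q [-0.07  0.65 -0.18  0.74  0.    1.4 ]
networks: [(0.57, [np.float64(283.0), np.float64(122.0)])]
lid px [279. 300.] bbox (206, 235, 147, 125) ctr [634.4  34.8] r 30.4
lid px [283. 120.] bbox (195, 34, 177, 174) ctr [629.1 102.6] r 28.2
```

View pics/w13.png

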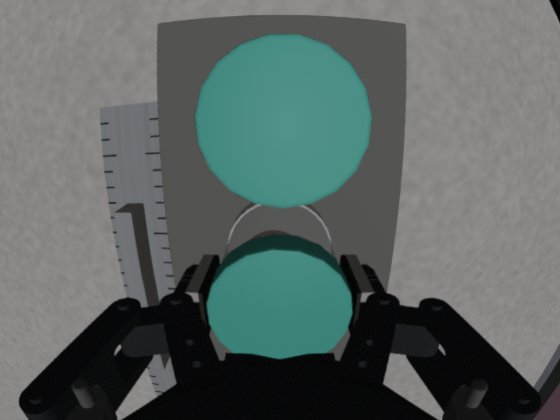

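The tub is on the board: contact is 14 N, well below the limit. I'll release, lift and head for tub C.

```bash
python3 -m pendant '[{"tx":0,"ty":0,"tz":-0.001,"wx":0,"wy":0,"wz":0,"fingers":0.4},{"tx":0,"ty":0,"tz":-0.001,"wx":0,"wy":0,"wz":0,"fingers":0.6},{"tx":0,"ty":0,"tz":-0.001,"wx":0,"wy":0,"wz":0,"fingers":0.9},{"tx":0,"ty":0,"tz":-0.001,"wx":0,"wy":0,"wz":0,"fingers":1},{"tx":0,"ty":0,"tz":-0.025,"wx":0,"wy":0,"wz":0,"fingers":1},{"tx":0,"ty":0,"tz":-0.06,"wx":0,"wy":0,"wz":0,"fingers":1},{"tx":0,"ty":0,"tz":-0.1,"wx":0,"wy":0,"wz":0,"fingers":1},{"tx":-0.02,"ty":-0.006,"tz":-0.13,"wx":0,"wy":0,"wz":0,"fingers":1},{"tx":-0.28,"ty":-0.084,"tz":-0.138,"wx":0,"wy":0,"wz":0,"fingers":1},{"tx":-0.28,"ty":-0.084,"tz":-0.138,"wx":0,"wy":0,"wz":0,"fingers":1},{"tx":-0.28,"ty":-0.084,"tz":-0.138,"wx":0,"wy":0,"wz":0,"fingers":1},{"tx":-0.28,"ty":-0.084,"tz":-0.138,"wx":0,"wy":0,"wz":0,"fingers":1},{"tx":-0.28,"ty":-0.084,"tz":-0.138,"wx":0,"wy":0,"wz":0,"fingers":1},{"tx":-0.28,"ty":-0.084,"tz":-0.138,"wx":0,"wy":0,"wz":0,"fingers":1},{"tx":-0.28,"ty":-0.084,"tz":-0.138,"wx":0,"wy":0,"wz":0,"fingers":1},{"tx":-0.295,"ty":-0.088,"tz":-0.138,"wx":0,"wy":0,"wz":0,"fingers":1},{"tx":-0.308,"ty":-0.092,"tz":-0.138,"wx":0,"wy":0,"wz":0,"fingers":1},{"tx":-0.308,"ty":-0.092,"tz":-0.138,"wx":0,"wy":0,"wz":0,"fingers":1},{"tx":-0.308,"ty":-0.092,"tz":-0.138,"wx":0,"wy":0,"wz":0,"fingers":1}]'; python3 tubs.py w14;python3 - <<'E'
from h import *
go([.5746,-.2838,.0335],5.8)
E
```

```text
time_s: 18.62
tcp_pos: [0.5754, -0.2831, 0.178]
ee_rot: [0.67, 0.742, 0.0, -0.0]
contact_force: [0.4, 0.4, 0.6]
finger_gap: 0.0855
t 18.62 tcp [ 575.4 -283.1  178. ] xax [-0.102  0.995  0.001] yax [ 0.995  0.102 -0.   ] zax [-0.     0.001 -1.   ] gap 85.5 F [0.4 0.4 0.6] q [-0.57  0.53 -0.01  1.03  0.    0.9 ]
networks: [(0.97, [np.float64(353.0), np.float64(316.0)]), (0.82, [np.float64(192.0), np.float64(344.0)]), (0.8, [np.float64(278.0), np.float64(202.0)])]
lid px [260. 331.] bbox (230, 308, 58, 49) ctr [ 568.8 -411.6] r 30.6
lid px [280. 205.] bbox (245, 171, 71, 70) ctr [ 576.4 -283.7] r 29.0
tx -1.8 ty -1.2 tz 144.6 mm wz 0.13 deg
```

View pics/w14.png

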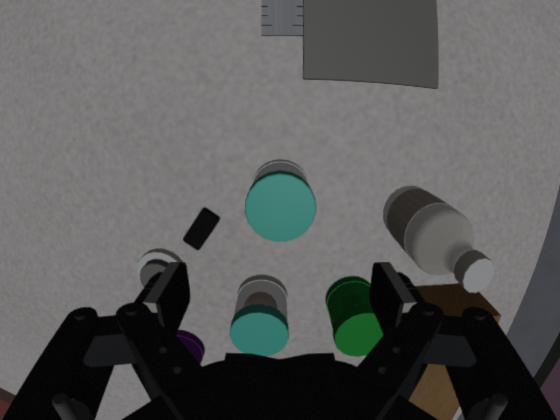

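The lid at (280,205) is tub C at (576,-284). The green one at (355,325) and the sanitiser at (425,230) are clear of the jaws. I'll grip it.

```bash
python3 -m pendant '[{"tx":0,"ty":0,"tz":0.03,"wx":0,"wy":0,"wz":0,"fingers":1},{"tx":0,"ty":0,"tz":0.065,"wx":0,"wy":0,"wz":0,"fingers":1},{"tx":0,"ty":0,"tz":0.1,"wx":0,"wy":0,"wz":0,"fingers":1},{"tx":0,"ty":0,"tz":0.125,"wx":0,"wy":0,"wz":0,"fingers":1},{"tx":0,"ty":0,"tz":0.139,"wx":0,"wy":0,"wz":0,"fingers":0.9},{"tx":0,"ty":0,"tz":0.145,"wx":0,"wy":0,"wz":0,"fingers":0.7},{"tx":0,"ty":0,"tz":0.145,"wx":0,"wy":0,"wz":0,"fingers":0.5},{"tx":0,"ty":0,"tz":0.145,"wx":0,"wy":0,"wz":0,"fingers":0.4},{"tx":0,"ty":0,"tz":0.145,"wx":0,"wy":0,"wz":0,"fingers":0.3},{"tx":0,"ty":0,"tz":0.145,"wx":0,"wy":0,"wz":0,"fingers":0.2},{"tx":0,"ty":0,"tz":0.145,"wx":0,"wy":0,"wz":0,"fingers":-0.2},{"tx":0,"ty":0,"tz":0.145,"wx":0,"wy":0,"wz":0,"fingers":-0.2}]' 22;python3 - <<'E'
from h import *
st();go([.6433,-.0378,.043],5.8)
E
```

```text
time_s: 19.72
tcp_pos: [0.576, -0.2839, 0.0344]
ee_rot: [0.67, 0.742, 0.0, 0.001]
contact_force: [-0.3, 1.7, 2.5]
finger_gap: 0.0575
t 19.72 tcp [ 576.  -283.9   34.4] xax [-0.102  0.995 -0.001] yax [0.995 0.102 0.002] zax [ 0.002 -0.001 -1.   ] gap 57.5 F [-0.3  1.7  2.5] q [-0.57  0.67 -0.17  0.73  0.    0.9 ]
tx 238.0 ty 92.0 tz -8.6 mm wz 0.03 deg
```

```bash
python3 -m pendant '[{"tx":0,"ty":0,"tz":-0.01,"wx":0,"wy":0,"wz":0,"fingers":-0.2},{"tx":0,"ty":0,"tz":-0.035,"wx":0,"wy":0,"wz":0,"fingers":-0.2},{"tx":0.01,"ty":0.004,"tz":-0.06,"wx":0,"wy":0,"wz":0,"fingers":-0.2},{"tx":0.03,"ty":0.012,"tz":-0.08,"wx":0,"wy":0,"wz":0,"fingers":-0.2},{"tx":0.058,"ty":0.022,"tz":-0.085,"wx":0,"wy":0,"wz":0,"fingers":-0.2},{"tx":0.086,"ty":0.033,"tz":-0.085,"wx":0,"wy":0,"wz":0,"fingers":-0.2},{"tx":0.114,"ty":0.044,"tz":-0.085,"wx":0,"wy":0,"wz":0,"fingers":-0.2},{"tx":0.142,"ty":0.055,"tz":-0.085,"wx":0,"wy":0,"wz":0,"fingers":-0.2},{"tx":0.17,"ty":0.066,"tz":-0.085,"wx":0,"wy":0,"wz":0,"fingers":-0.2},{"tx":0.197,"ty":0.076,"tz":-0.08,"wx":0,"wy":0,"wz":0,"fingers":-0.2},{"tx":0.22,"ty":0.085,"tz":-0.07,"wx":0,"wy":0,"wz":0,"fingers":-0.2},{"tx":0.234,"ty":0.09,"tz":-0.055,"wx":0,"wy":0,"wz":0,"fingers":-0.2},{"tx":0.238,"ty":0.092,"tz":-0.04,"wx":0,"wy":0,"wz":0,"fingers":-0.2},{"tx":0.238,"ty":0.092,"tz":-0.028,"wx":0,"wy":0,"wz":0,"fingers":-0.2},{"tx":0.238,"ty":0.092,"tz":-0.019,"wx":0,"wy":0,"wz":0,"fingers":-0.2},{"tx":0.238,"ty":0.092,"tz":-0.014,"wx":0,"wy":0,"wz":0,"fingers":-0.2},{"tx":0.238,"ty":0.092,"tz":-0.011,"wx":0,"wy":0,"wz":0,"fingers":-0.2},{"tx":0.238,"ty":0.092,"tz":-0.009,"wx":0,"wy":0,"wz":0,"fingers":-0.2},{"tx":0.238,"ty":0.092,"tz":-0.008,"wx":0,"wy":0,"wz":0,"fingers":-0.2}]'; python3 tubs.py w15 .082
```

```text
time_s: 21.3
tcp_pos: [0.6426, -0.0385, 0.0424]
ee_rot: [0.671, 0.742, -0.0, 0.0]
contact_force: [-5.4, 0.9, 9.8]
finger_gap: 0.0576
t 21.3 tcp [642.6 -38.5  42.4] xax [-0.1    0.995 -0.001] yax [0.995 0.1   0.   ] zax [ 0.    -0.001 -1.   ] gap 57.6 F [-5.4  0.9  9.8] q [-0.17  0.66 -0.16  0.75 -0.    1.3 ]
networks: [(0.7, [np.float64(280.0), np.float64(125.0)]), (0.69, [np.float64(278.0), np.float64(290.0)]), (0.55, [np.float64(280.0), np.float64(16.0)])]
lid px [279. 303.] bbox (207, 238, 145, 122) ctr [642.7 -36.6] r 30.5
lid px [278. 125.] bbox (191, 38, 176, 174) ctr [635.5  30.8] r 28.1
lid px [282.   2.] bbox (247, 0, 70, 8) ctr [632.3  71.9] r 10.8
```

View pics/w15.png

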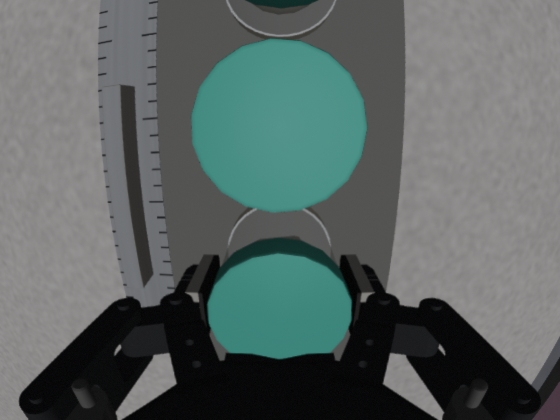

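```bash
python3 -m pendant '[{"tx":0,"ty":0,"tz":-0.001,"wx":0,"wy":0,"wz":0,"fingers":0.4},{"tx":0,"ty":0,"tz":-0.001,"wx":0,"wy":0,"wz":0,"fingers":0.6},{"tx":0,"ty":0,"tz":-0.001,"wx":0,"wy":0,"wz":0,"fingers":0.9},{"tx":0,"ty":0,"tz":-0.001,"wx":0,"wy":0,"wz":0,"fingers":1},{"tx":0,"ty":0,"tz":-0.025,"wx":0,"wy":0,"wz":0,"fingers":1},{"tx":0,"ty":0,"tz":-0.06,"wx":0,"wy":0,"wz":0,"fingers":1},{"tx":0,"ty":0,"tz":-0.1,"wx":0,"wy":0,"wz":0,"fingers":1},{"tx":-0.02,"ty":-0.006,"tz":-0.13,"wx":0,"wy":0,"wz":5,"fingers":1},{"tx":-0.335,"ty":-0.1,"tz":-0.145,"wx":0,"wy":0,"wz":40,"fingers":1},{"tx":-0.335,"ty":-0.1,"tz":-0.145,"wx":0,"wy":0,"wz":40,"fingers":1},{"tx":-0.335,"ty":-0.1,"tz":-0.145,"wx":0,"wy":0,"wz":40,"fingers":1},{"tx":-0.335,"ty":-0.1,"tz":-0.145,"wx":0,"wy":0,"wz":40,"fingers":1},{"tx":-0.335,"ty":-0.1,"tz":-0.145,"wx":0,"wy":0,"wz":40,"fingers":1},{"tx":-0.335,"ty":-0.1,"tz":-0.145,"wx":0,"wy":0,"wz":40,"fingers":1},{"tx":-0.335,"ty":-0.1,"tz":-0.145,"wx":0,"wy":0,"wz":40,"fingers":1},{"tx":-0.335,"ty":-0.1,"tz":-0.145,"wx":0,"wy":0,"wz":40,"fingers":1},{"tx":-0.355,"ty":-0.106,"tz":-0.145,"wx":0,"wy":0,"wz":44,"fingers":1},{"tx":-0.365,"ty":-0.109,"tz":-0.145,"wx":0,"wy":0,"wz":46,"fingers":1},{"tx":-0.365,"ty":-0.109,"tz":-0.145,"wx":0,"wy":0,"wz":46,"fingers":1},{"tx":-0.365,"ty":-0.109,"tz":-0.145,"wx":0,"wy":0,"wz":46,"fingers":1}]'; python3 tubs.py w16
```

```text
time_s: 23.07
tcp_pos: [0.5713, -0.411, 0.1859]
ee_rot: [0.907, 0.422, 0.0, -0.001]
contact_force: [-1.0, 0.2, -0.1]
finger_gap: 0.0854
t 23.07 tcp [ 571.3 -411.   185.9] xax [0.644 0.765 0.001] yax [ 0.765 -0.644 -0.001] zax [-0.     0.001 -1.   ] gap 85.4 F [-1.   0.2 -0.1] q [-0.73  0.65  0.21  1.13  0.    1.54]
networks: [(0.84, [np.float64(283.0), np.float64(199.0)]), (0.76, [np.float64(367.0), np.float64(119.0)]), (0.74, [np.float64(270.0), np.float64(320.0)])]
lid px [280. 206.] bbox (247, 172, 68, 69) ctr [ 570. -414.] r 29.2
```

View pics/w16.png

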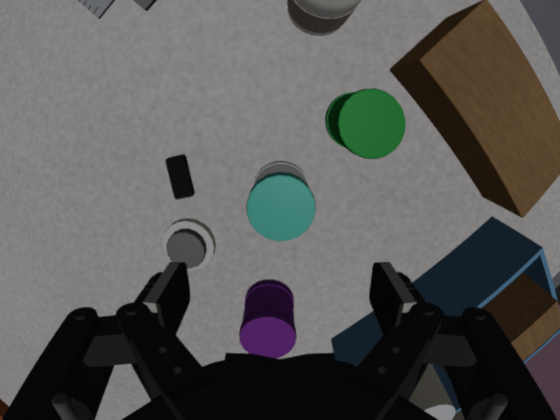

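Turquoise D is at (280,206); green at (370,123) and purple at (268,335) are left alone. There is room on both jaw sides.

```bash
python3 - <<'E'
from h import *
go([.570,-.414,.0335])
c=calibration("wrist")
for z in(.02,.03,.04): print(z,np.round(onz(c,[[187,248]],z,True)*1000,1))
for o in spot_point("wrist","shutter_top"): print(o["uv"],o["score"])
E
```

```text
tx -4.5 ty 1.5 tz 152.7 mm
0.02 [[ 454.4 -396.8   20. ]]
0.03 [[ 459.8 -395.3   30. ]]
0.04 [[ 465.2 -393.9   40. ]]
[182.8, 251.3] 0.63
```

```bash
python3 -m pendant '[{"tx":-0.0035,"ty":0.001,"tz":0.03,"wx":0,"wy":0,"wz":0,"fingers":1},{"tx":-0.0035,"ty":0.001,"tz":0.065,"wx":0,"wy":0,"wz":0,"fingers":1},{"tx":-0.0035,"ty":0.001,"tz":0.1,"wx":0,"wy":0,"wz":0,"fingers":1},{"tx":-0.0035,"ty":0.001,"tz":0.13,"wx":0,"wy":0,"wz":0,"fingers":1},{"tx":-0.0035,"ty":0.001,"tz":0.147,"wx":0,"wy":0,"wz":0,"fingers":0.9},{"tx":-0.0035,"ty":0.001,"tz":0.153,"wx":0,"wy":0,"wz":0,"fingers":0.7},{"tx":-0.0035,"ty":0.001,"tz":0.153,"wx":0,"wy":0,"wz":0,"fingers":0.5},{"tx":-0.0035,"ty":0.001,"tz":0.153,"wx":0,"wy":0,"wz":0,"fingers":0.4},{"tx":-0.0035,"ty":0.001,"tz":0.153,"wx":0,"wy":0,"wz":0,"fingers":0.3},{"tx":-0.0035,"ty":0.001,"tz":0.153,"wx":0,"wy":0,"wz":0,"fingers":0.2},{"tx":-0.0035,"ty":0.001,"tz":0.153,"wx":0,"wy":0,"wz":0,"fingers":-0.2},{"tx":-0.0035,"ty":0.001,"tz":0.153,"wx":0,"wy":0,"wz":0,"fingers":-0.2}]' 22;python3 - <<'E'
from h import *
st();go([.6505,-.1074,.043],5.8)
E
```

```text
time_s: 24.22
tcp_pos: [0.5707, -0.4157, 0.0349]
ee_rot: [0.907, 0.421, 0.001, 0.001]
contact_force: [-0.3, 0.4, 4.1]
finger_gap: 0.0575
t 24.22 tcp [ 570.7 -415.7   34.9] xax [0.645 0.764 0.   ] yax [ 0.764 -0.645  0.003] zax [ 0.002 -0.001 -1.   ] gap 57.5 F [-0.3  0.4  4.1] q [-0.73  0.77  0.04  0.84  0.    1.54]
tx 287.1 ty -137.8 tz -8.3 mm wz -45.97 deg
```

```bash
python3 -m pendant '[{"tx":0,"ty":0,"tz":-0.01,"wx":0,"wy":0,"wz":0,"fingers":-0.2},{"tx":0,"ty":0,"tz":-0.035,"wx":0,"wy":0,"wz":0,"fingers":-0.2},{"tx":0.01,"ty":-0.005,"tz":-0.065,"wx":0,"wy":0,"wz":-1,"fingers":-0.2},{"tx":0.03,"ty":-0.014,"tz":-0.085,"wx":0,"wy":0,"wz":-4,"fingers":-0.2},{"tx":0.058,"ty":-0.028,"tz":-0.09,"wx":0,"wy":0,"wz":-8,"fingers":-0.2},{"tx":0.088,"ty":-0.042,"tz":-0.09,"wx":0,"wy":0,"wz":-13,"fingers":-0.2},{"tx":0.118,"ty":-0.057,"tz":-0.09,"wx":0,"wy":0,"wz":-18,"fingers":-0.2},{"tx":0.148,"ty":-0.071,"tz":-0.09,"wx":0,"wy":0,"wz":-23,"fingers":-0.2},{"tx":0.178,"ty":-0.085,"tz":-0.09,"wx":0,"wy":0,"wz":-28,"fingers":-0.2},{"tx":0.208,"ty":-0.1,"tz":-0.09,"wx":0,"wy":0,"wz":-33,"fingers":-0.2},{"tx":0.238,"ty":-0.114,"tz":-0.08,"wx":0,"wy":0,"wz":-38,"fingers":-0.2},{"tx":0.263,"ty":-0.126,"tz":-0.07,"wx":0,"wy":0,"wz":-42,"fingers":-0.2},{"tx":0.28,"ty":-0.134,"tz":-0.055,"wx":0,"wy":0,"wz":-45,"fingers":-0.2},{"tx":0.287,"ty":-0.138,"tz":-0.04,"wx":0,"wy":0,"wz":-46,"fingers":-0.2},{"tx":0.287,"ty":-0.138,"tz":-0.028,"wx":0,"wy":0,"wz":-46,"fingers":-0.2},{"tx":0.287,"ty":-0.138,"tz":-0.019,"wx":0,"wy":0,"wz":-46,"fingers":-0.2},{"tx":0.287,"ty":-0.138,"tz":-0.014,"wx":0,"wy":0,"wz":-46,"fingers":-0.2},{"tx":0.287,"ty":-0.138,"tz":-0.011,"wx":0,"wy":0,"wz":-46,"fingers":-0.2},{"tx":0.287,"ty":-0.138,"tz":-0.009,"wx":0,"wy":0,"wz":-46,"fingers":-0.2},{"tx":0.287,"ty":-0.138,"tz":-0.008,"wx":0,"wy":0,"wz":-46,"fingers":-0.2}]'; python3 tubs.py w17 .082
```

```text
time_s: 25.88
tcp_pos: [0.6492, -0.108, 0.0429]
ee_rot: [0.671, 0.742, -0.0, 0.0]
contact_force: [-5.2, 1.3, 11.7]
finger_gap: 0.0571
t 25.88 tcp [ 649.2 -108.    42.9] xax [-0.1    0.995 -0.001] yax [ 0.995  0.1   -0.   ] zax [-0.    -0.001 -1.   ] gap 57.1 F [-5.2  1.3 11.7] q [-0.28  0.69 -0.11  0.77 -0.    1.19]
networks: [(0.97, [np.float64(278.0), np.float64(21.0)]), (0.75, [np.float64(280.0), np.float64(130.0)]), (0.72, [np.float64(279.0), np.float64(288.0)])]
lid px [279. 301.] bbox (207, 237, 145, 123) ctr [ 649.  -105.7] r 30.4
lid px [281. 131.] bbox (195, 45, 174, 172) ctr [643.2 -40.7] r 28.2
lid px [279.   4.] bbox (233, 0, 94, 14) ctr [638.4   2.7] r 14.6
```

View pics/w17.png

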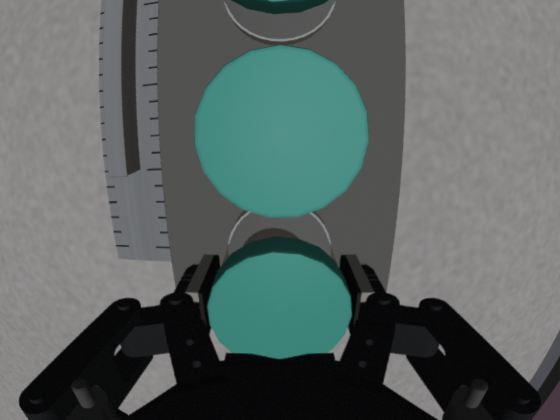

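```bash
python3 -m pendant '[{"tx":0,"ty":0,"tz":-0.001,"wx":0,"wy":0,"wz":0,"fingers":0.4},{"tx":0,"ty":0,"tz":-0.001,"wx":0,"wy":0,"wz":0,"fingers":0.6},{"tx":0,"ty":0,"tz":-0.001,"wx":0,"wy":0,"wz":0,"fingers":0.9},{"tx":0,"ty":0,"tz":-0.001,"wx":0,"wy":0,"wz":0,"fingers":1},{"tx":0,"ty":0,"tz":-0.025,"wx":0,"wy":0,"wz":0,"fingers":1},{"tx":0,"ty":0,"tz":-0.06,"wx":0,"wy":0,"wz":0,"fingers":1},{"tx":0,"ty":0,"tz":-0.1,"wx":0,"wy":0,"wz":0,"fingers":1},{"tx":-0.015,"ty":-0.012,"tz":-0.125,"wx":0,"wy":0,"wz":0,"fingers":1},{"tx":-0.235,"ty":-0.191,"tz":-0.125,"wx":0,"wy":0,"wz":0,"fingers":1},{"tx":-0.235,"ty":-0.191,"tz":-0.125,"wx":0,"wy":0,"wz":0,"fingers":1},{"tx":-0.235,"ty":-0.191,"tz":-0.125,"wx":0,"wy":0,"wz":0,"fingers":1},{"tx":-0.235,"ty":-0.191,"tz":-0.125,"wx":0,"wy":0,"wz":0,"fingers":1},{"tx":-0.235,"ty":-0.191,"tz":-0.125,"wx":0,"wy":0,"wz":0,"fingers":1},{"tx":-0.235,"ty":-0.191,"tz":-0.125,"wx":0,"wy":0,"wz":0,"fingers":0},{"tx":-0.235,"ty":-0.191,"tz":-0.125,"wx":0,"wy":0,"wz":0,"fingers":-1},{"tx":-0.25,"ty":-0.203,"tz":-0.125,"wx":0,"wy":0,"wz":0,"fingers":-1},{"tx":-0.26,"ty":-0.211,"tz":-0.125,"wx":0,"wy":0,"wz":0,"fingers":-1},{"tx":-0.267,"ty":-0.217,"tz":-0.125,"wx":0,"wy":0,"wz":0,"fingers":-1},{"tx":-0.267,"ty":-0.217,"tz":-0.125,"wx":0,"wy":0,"wz":0,"fingers":-1}]'
cat > chk.py <<'E'
from h import *
tag=sys.argv[1]; zl=float(sys.argv[2]); st()
for n in("top","side"):
    c,im=shot(n,tag+n)
    for o in outline_of(n,"ruler")[:2]: print(n,"ruler",round(o["score"],2),*[np.round(q,1) for q in rect(c,o["region"],.005)])
    hsv=cv2.cvtColor(im,cv2.COLOR_BGR2HSV); m=cv2.inRange(hsv,(80,80,40),(98,255,255))
    cs,_=cv2.findContours(m,cv2.RETR_EXTERNAL,cv2.CHAIN_APPROX_NONE)
    for k in cs:
        if cv2.contourArea(k)<60: continue
        P=onz(c,k[:,0],zl)[:,:2]*1000; (ct,r)=cv2.minEnclosingCircle(P.astype(np.float32)); print(n,"lid",np.round(k[:,0].mean(0)),np.round(ct,1),round(r,1))
a=cv2.imread(f"pics/{tag}top.png")[120:280,150:450]; b=cv2.imread(f"pics/{tag}side.png")[150:390,170:470]
cv2.imwrite(f"pics/{tag}both.png",np.vstack([cv2.resize(a,(540,288)),cv2.resize(b,(540,432)) if False else cv2.resize(b,(375,300)).repeat(1,0) if False else cv2.copyMakeBorder(cv2.resize(b,(375,300)),0,0,0,165,cv2.BORDER_CONSTANT)]))
E
python3 chk.py k1 .082; python3 tubs.py w18
```

```text
time_s: 27.57
tcp_pos: [0.4602, -0.3954, 0.1662]
ee_rot: [0.671, 0.742, -0.0, 0.0]
contact_force: [0.1, 0.0, -0.4]
finger_gap: 0.0123
t 27.57 tcp [ 460.2 -395.4  166.2] xax [-0.1    0.995 -0.   ] yax [ 0.995  0.1   -0.   ] zax [-0. -0. -1.] gap 12.3 F [ 0.1  0.  -0.4] q [-0.83  0.48 -0.13  0.96 -0.    0.64]
top ruler 0.82 [551.5 -13.2] [ 45.3 239.6] 7.1
top lid [259. 179.] [627.4 102.7] 29.5
top lid [279. 178.] [633.9  30.4] 29.7
top lid [299. 176.] [641.8 -40.1] 29.6
top lid [318. 174.] [ 648.2 -110.1] 29.3
side ruler 0.89 [548.9 -11.2] [ 41.7 241.2] 5.8
side ruler 0.28 [429.7 648.7] [321.1  76.9] 75.0
side lid [300. 207.] [624.5  32.7] 99.4
t 27.77 tcp [ 461.5 -393.2  166.2] xax [-0.103  0.995  0.001] yax [0.995 0.103 0.   ] zax [ 0.     0.001 -1.   ] gap 0.0 F [-0.2  1.   0.4] q [-0.83  0.48 -0.14  0.96  0.    0.64]
networks: [(0.97, [np.float64(481.0), np.float64(231.0)])]
```

View pics/k1both.png

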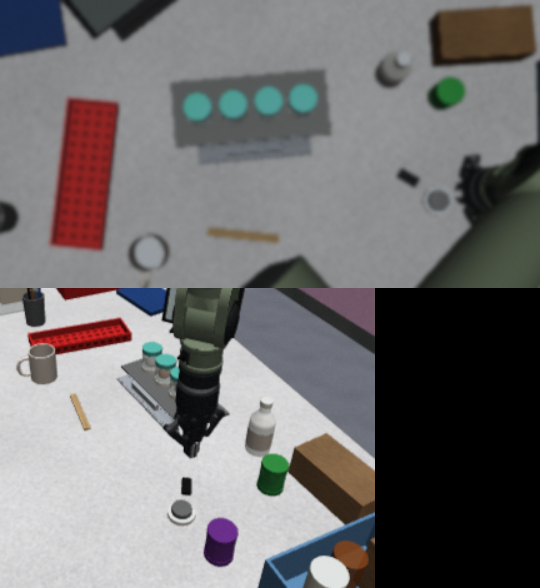

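View pics/w18.png

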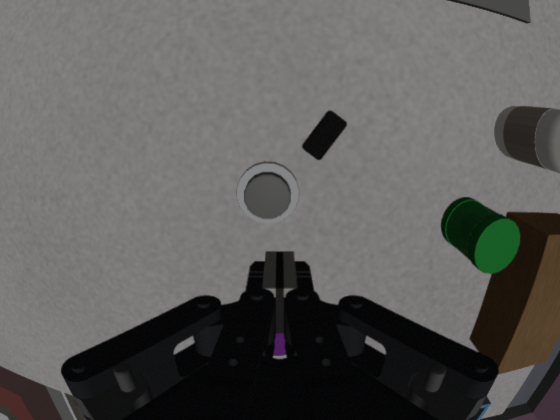

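All four tubs stand in a row on the board and the ruler is flush against its near edge. The button cap is at (268,195). Next I'll find its position and height from its 44 mm diameter, with a crop to confirm.

```bash
python3 - <<'E'
from h import *
c=calibration("wrist"); im=cv2.imread("pics/w18.png")
cr=im[150:240,225:315]; cv2.imwrite("pics/w18c.png",cv2.resize(cr,(540,540),interpolation=cv2.INTER_CUBIC))
g=cv2.cvtColor(im,cv2.COLOR_BGR2GRAY); print(g[195,230:306]); print(g[150:235,268])
for uv in spot_point("wrist","shutter_top"): print(uv)
o=[k for k in spot_point("wrist","shutter_top")]
for z in(.015,.02,.025,.03,.035,.04):
    P=onz(c,[[244.5,195],[291.5,195],[268,172],[268,219],[268,195]],z,True)*1000
    print(z,round(np.linalg.norm(P[0]-P[1]),1),round(np.linalg.norm(P[2]-P[3]),1),np.round(P[4],1))
E
```

```text
[122 122 123 124 125 124 108 128 132 132 132 132 132 126  68  70  75  76
  76  77  77  77  77  77  78  78  78  78  78  78  78  79  79  79  80  79
  80  80  80  80  80  80  81  80  81  80  81  81  81  80  80  80  80  80
  80  81  80  80  77  73  88 128 132 132 132 132 132 129 122 115 121 121
 122 123 123 122]
[123 123 123 121 120 120 120 120 120 121 118  98  71  99 129 132 132 132
 132 132 131 111  55  31  48  68  78  81  82  83  82  82  81  82  82  81
  81  82  81  81  81  80  81  81  80  80  80  80  80  80  79  78  79  79
  79  78  78  78  77  77  77  77  77  76  76  76  76  76  92 118 131 132
 131 129 127 126 124 122 121 119 118 116 116 117 117]
{'uv': [266.7, 196.1], 'score': 0.63}
0.015 43.9 45.5 [ 451.6 -398.    15. ]
0.02 43.2 44.7 [ 451.6 -396.6   20. ]
0.025 42.4 44.0 [ 451.6 -395.3   25. ]
0.03 41.7 43.2 [ 451.7 -393.9   30. ]
0.035 40.9 42.4 [ 451.7 -392.6   35. ]
0.04 40.2 41.6 [ 451.8 -391.2   40. ]
```

View pics/w18c.png

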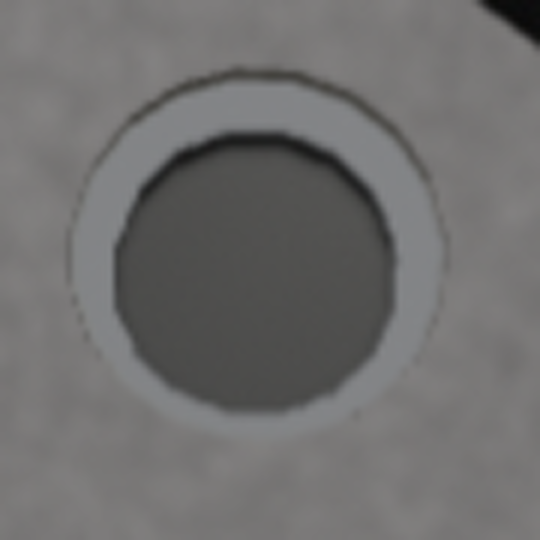

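```bash
python3 - <<'E'
from h import *
go([.452,-.397,.035],5.8)
E
```

```text
tx -2.4 ty -9.6 tz 131.3 mm wz 0.11 deg
```

```bash
python3 -m pendant '[{"tx":-0.002,"ty":-0.009,"tz":0.03,"wx":0,"wy":0,"wz":0,"fingers":-1},{"tx":-0.002,"ty":-0.009,"tz":0.065,"wx":0,"wy":0,"wz":0,"fingers":-1},{"tx":-0.002,"ty":-0.009,"tz":0.1,"wx":0,"wy":0,"wz":0,"fingers":-1},{"tx":-0.002,"ty":-0.009,"tz":0.122,"wx":0,"wy":0,"wz":0,"fingers":-1},{"tx":-0.002,"ty":-0.009,"tz":0.13,"wx":0,"wy":0,"wz":0,"fingers":-1},{"tx":-0.002,"ty":-0.009,"tz":0.13,"wx":0,"wy":0,"wz":0,"fingers":-1}]'; for i in 1 2 3; do python3 -m pendant '[{"tx":0,"ty":0,"tz":0.002,"wx":0,"wy":0,"wz":0,"fingers":-1},{"tx":0,"ty":0,"tz":0.004,"wx":0,"wy":0,"wz":0,"fingers":-1},{"tx":0,"ty":0,"tz":0.004,"wx":0,"wy":0,"wz":0,"fingers":-1}]' | grep -E "tcp|contact"; done
```

```text
time_s: 28.47
tcp_pos: [0.4509, -0.3956, 0.0342]
ee_rot: [0.67, 0.742, 0.0, -0.002]
contact_force: [-0.3, 0.8, -0.2]
finger_gap: -0.0
tcp_pos: [0.4529, -0.3982, 0.0338]
contact_force: [0.8, 0.0, 1.2]
tcp_pos: [0.452, -0.3974, 0.0285]
contact_force: [0.3, 0.4, 0.4]
tcp_pos: [0.4519, -0.3973, 0.024]
contact_force: [-0.2, -0.3, 0.8]
```

```bash
for i in 1 2 ; do python3 -m pendant '[{"tx":0,"ty":0,"tz":0.002,"wx":0,"wy":0,"wz":0,"fingers":-1},{"tx":0,"ty":0,"tz":0.004,"wx":0,"wy":0,"wz":0,"fingers":-1},{"tx":0,"ty":0,"tz":0.004,"wx":0,"wy":0,"wz":0,"fingers":-1}]' | grep -E "tcp|contact"; done
```

```text
tcp_pos: [0.452, -0.3974, 0.0201]
contact_force: [-0.0, 0.3, 2.7]
tcp_pos: [0.4521, -0.3974, 0.0162]
contact_force: [-0.8, -0.0, 3.5]
```

```bash
for i in 1 2 3 ; do python3 -m pendant '[{"tx":0,"ty":0,"tz":0.001,"wx":0,"wy":0,"wz":0,"fingers":-1},{"tx":0,"ty":0,"tz":0.0025,"wx":0,"wy":0,"wz":0,"fingers":-1},{"tx":0,"ty":0,"tz":0.0025,"wx":0,"wy":0,"wz":0,"fingers":-1}]' | grep -E "tcp|contact"; done
```

```text
tcp_pos: [0.4521, -0.3975, 0.0158]
contact_force: [-3.9, 3.9, 17.9]
tcp_pos: [0.4522, -0.3976, 0.0155]
contact_force: [-7.0, 7.2, 34.1]
tcp_pos: [0.4523, -0.3976, 0.0152]
contact_force: [-11.2, 11.4, 51.9]
```

It bottomed out at z ≈ 0.0155 m, held for more than 0.5 s. I'll release the button.

```bash
python3 -m pendant '[{"tx":0,"ty":0,"tz":-0.008,"wx":0,"wy":0,"wz":0,"fingers":-1},{"tx":0,"ty":0,"tz":-0.03,"wx":0,"wy":0,"wz":0,"fingers":-1},{"tx":0,"ty":0,"tz":-0.07,"wx":0,"wy":0,"wz":0,"fingers":0},{"tx":0,"ty":0,"tz":-0.11,"wx":0,"wy":0,"wz":0,"fingers":1},{"tx":0,"ty":0,"tz":-0.15,"wx":0,"wy":0,"wz":0,"fingers":1},{"tx":0,"ty":0,"tz":-0.16,"wx":0,"wy":0,"wz":0,"fingers":1},{"tx":0,"ty":0,"tz":-0.16,"wx":0,"wy":0,"wz":0,"fingers":1}]'; python3 chk.py k2 .082;python3 - <<'E'
from h import *
c,im=shot("wrist","w19"); cv2.imwrite("pics/w19c.png",cv2.resize(im[130:260,200:340],None,fx=4,fy=4,interpolation=cv2.INTER_CUBIC)); go([.649,-.109,.2],5.8)
E
```

```text
time_s: 31.05
tcp_pos: [0.4538, -0.3993, 0.1728]
ee_rot: [0.67, 0.742, -0.0, 0.004]
contact_force: [0.3, 0.4, -0.0]
finger_gap: 0.0606
t 31.05 tcp [ 453.8 -399.3  172.8] xax [-0.102  0.995 -0.006] yax [0.995 0.102 0.004] zax [ 0.005 -0.006 -1.   ] gap 60.6 F [ 0.3  0.4 -0. ] q [-0.84  0.46 -0.14  0.96  0.    0.63]
top ruler 0.95 [550.2 -13.5] [ 41.8 240.2] 5.6
top lid [259. 179.] [627.4 102.7] 29.5
top lid [279. 178.] [634.1  30.3] 29.5
top lid [299. 176.] [641.8 -40.1] 29.6
top lid [318. 174.] [ 648.1 -110.5] 29.2
side ruler 0.85 [548.6   1.8] [ 52.2 225. ] 9.3
side ruler 0.63 [504.3 364.9] [166.5 329.4] 83.2
side lid [299. 207.] [619.9  36.1] 95.2
tx 265.7 ty 226.1 tz -33.2 mm wz 0.03 deg
```

View pics/k2both.png

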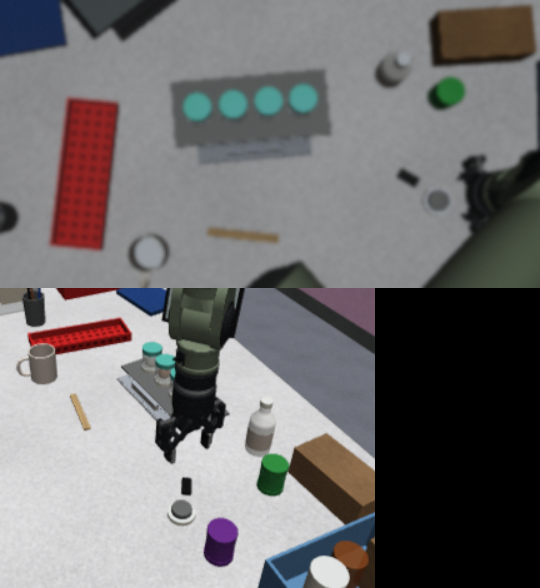

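View pics/w19c.png

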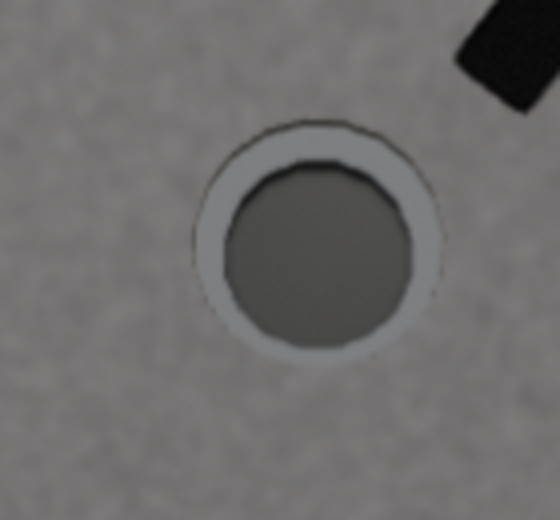

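Nothing moved: the tubs and ruler are in place and the button is up. Before carrying the tubs I'll measure the basket from close by.

```bash
python3 - <<'E'
from h import *
go([.494,.26,.27],5.8)
E
```

```text
tx 648.8 ty 109.2 tz -101.7 mm wz 0.03 deg
```

```bash
python3 -m pendant '[{"tx":0.025,"ty":0.004,"tz":-0.005,"wx":0,"wy":0,"wz":0,"fingers":1},{"tx":0.06,"ty":0.01,"tz":-0.01,"wx":0,"wy":0,"wz":0,"fingers":1},{"tx":0.62,"ty":0.104,"tz":-0.095,"wx":0,"wy":0,"wz":0,"fingers":1},{"tx":0.62,"ty":0.104,"tz":-0.095,"wx":0,"wy":0,"wz":0,"fingers":1},{"tx":0.62,"ty":0.104,"tz":-0.095,"wx":0,"wy":0,"wz":0,"fingers":1},{"tx":0.62,"ty":0.104,"tz":-0.095,"wx":0,"wy":0,"wz":0,"fingers":1},{"tx":0.62,"ty":0.104,"tz":-0.095,"wx":0,"wy":0,"wz":0,"fingers":1},{"tx":0.62,"ty":0.104,"tz":-0.095,"wx":0,"wy":0,"wz":0,"fingers":1},{"tx":0.62,"ty":0.104,"tz":-0.095,"wx":0,"wy":0,"wz":0,"fingers":1},{"tx":0.62,"ty":0.104,"tz":-0.095,"wx":0,"wy":0,"wz":0,"fingers":1},{"tx":0.62,"ty":0.104,"tz":-0.095,"wx":0,"wy":0,"wz":0,"fingers":1},{"tx":0.62,"ty":0.104,"tz":-0.095,"wx":0,"wy":0,"wz":0,"fingers":1},{"tx":0.62,"ty":0.104,"tz":-0.095,"wx":0,"wy":0,"wz":0,"fingers":1},{"tx":0.62,"ty":0.104,"tz":-0.095,"wx":0,"wy":0,"wz":0,"fingers":1},{"tx":0.62,"ty":0.104,"tz":-0.095,"wx":0,"wy":0,"wz":0,"fingers":1},{"tx":0.62,"ty":0.104,"tz":-0.095,"wx":0,"wy":0,"wz":0,"fingers":1},{"tx":0.635,"ty":0.107,"tz":-0.1,"wx":0,"wy":0,"wz":0,"fingers":1},{"tx":0.645,"ty":0.109,"tz":-0.101,"wx":0,"wy":0,"wz":0,"fingers":1},{"tx":0.649,"ty":0.109,"tz":-0.102,"wx":0,"wy":0,"wz":0,"fingers":1},{"tx":0.649,"ty":0.109,"tz":-0.102,"wx":0,"wy":0,"wz":0,"fingers":1}]'; python3 meas.py w20
```

```text
time_s: 32.97
tcp_pos: [0.494, 0.2594, 0.2696]
ee_rot: [0.67, 0.742, -0.001, -0.0]
contact_force: [0.1, -1.4, -0.4]
finger_gap: 0.0852
t 32.97 tcp [494.  259.4 269.6] xax [-0.102  0.995 -0.001] yax [ 0.995  0.102 -0.002] zax [-0.002 -0.001 -1.   ] gap 85.2 F [ 0.1 -1.4 -0.4] q [ 0.35  0.32 -0.1   1.15 -0.    1.82]
board 0.72 [333. 279.] [631.6  68.6] [139.9 189.8] 6.2
ruler 0.91 [299. 316.] [545.8  29.7] [ 42.7 161.1] 5.1
basket 0.96 [284. 109.] [494.4 339. ] [106.1 310.5] 85.6
basket 0.28 [333. 276.] [621.8  83. ] [131.3 178.7] 4.7
```

View pics/w20.png

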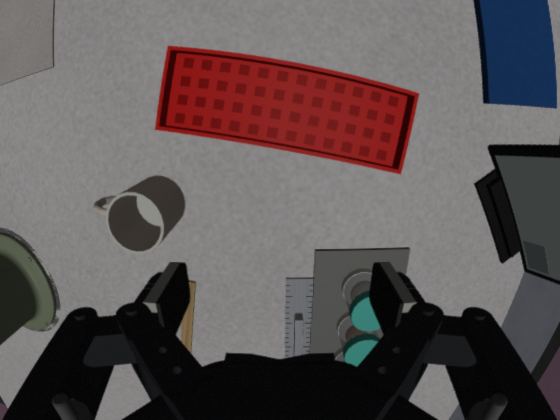

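The wrist picture shows the basket whole, from (170,47) to (400,172), and it measures 106×310 mm. The tubs are visible at (368,310) and below.

```bash
python3 - <<'E'
from h import *
c=calibration("wrist"); print(np.round(onz(c,[[480,185],[500,262],[520,255],[495,175]],0,True)*1000))
go([.6283,.1027,.16],5.8)
E
```

```text
[[794. 270.   0.]
 [882. 146.   0.]
 [927. 161.   0.]
 [819. 289.   0.]]
tx -167.9 ty 117.8 tz 110.4 mm wz -0.08 deg
```

```bash
python3 -m pendant '[{"tx":-0.02,"ty":0.014,"tz":0.013,"wx":0,"wy":0,"wz":0,"fingers":1},{"tx":-0.15,"ty":0.105,"tz":0.098,"wx":0,"wy":0,"wz":0,"fingers":1},{"tx":-0.15,"ty":0.105,"tz":0.098,"wx":0,"wy":0,"wz":0,"fingers":1},{"tx":-0.15,"ty":0.105,"tz":0.098,"wx":0,"wy":0,"wz":0,"fingers":1},{"tx":-0.15,"ty":0.105,"tz":0.098,"wx":0,"wy":0,"wz":0,"fingers":1},{"tx":-0.15,"ty":0.105,"tz":0.098,"wx":0,"wy":0,"wz":0,"fingers":1},{"tx":-0.16,"ty":0.113,"tz":0.105,"wx":0,"wy":0,"wz":0,"fingers":1},{"tx":-0.168,"ty":0.118,"tz":0.11,"wx":0,"wy":0,"wz":0,"fingers":1},{"tx":-0.168,"ty":0.118,"tz":0.11,"wx":0,"wy":0,"wz":0,"fingers":1},{"tx":-0.168,"ty":0.118,"tz":0.11,"wx":0,"wy":0,"wz":0,"fingers":1}]'; python3 tubs.py w21 .082; python3 - <<'E'
from h import *
go([.6283,.1027,.0425],5.8)
E
```

```text
time_s: 34.0
tcp_pos: [0.6287, 0.1045, 0.1611]
ee_rot: [0.67, 0.742, 0.0, -0.0]
contact_force: [-0.5, 1.4, -0.3]
finger_gap: 0.0854
t 34.0 tcp [628.7 104.5 161.1] xax [-0.102  0.995  0.   ] yax [ 0.995  0.102 -0.   ] zax [-0.  0. -1.] gap 85.4 F [-0.5  1.4 -0.3] q [ 0.05  0.54 -0.05  0.99  0.    1.52]
networks: [(0.77, [np.float64(280.0), np.float64(211.0)]), (0.71, [np.float64(278.0), np.float64(340.0)]), (0.67, [np.float64(279.0), np.float64(290.0)]), (0.35, [np.float64(22.0), np.float64(86.0)])]
lid px [284. 346.] bbox (251, 332, 57, 27) ctr [641.6 -22.5] r 25.1
lid px [279. 296.] bbox (244, 264, 70, 66) ctr [636.7  35. ] r 31.8
lid px [279. 214.] bbox (240, 176, 79, 78) ctr [628.9 104.6] r 29.5
tx -2.6 ty -0.8 tz 119.3 mm wz 0.11 deg
```

View pics/w21.png

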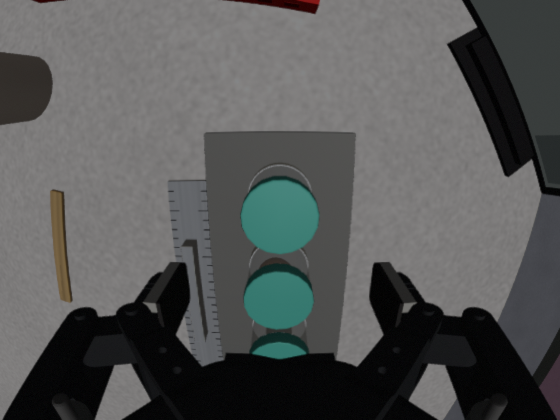

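The lid at (279,214) is centred between the jaws. I'll descend and grip.

```bash
python3 -m pendant '[{"tx":-0.001,"ty":0,"tz":0.03,"wx":0,"wy":0,"wz":0,"fingers":1},{"tx":-0.001,"ty":0,"tz":0.065,"wx":0,"wy":0,"wz":0,"fingers":1},{"tx":-0.001,"ty":0,"tz":0.095,"wx":0,"wy":0,"wz":0,"fingers":1},{"tx":-0.001,"ty":0,"tz":0.112,"wx":0,"wy":0,"wz":0,"fingers":0.9},{"tx":-0.001,"ty":0,"tz":0.119,"wx":0,"wy":0,"wz":0,"fingers":0.7},{"tx":-0.001,"ty":0,"tz":0.119,"wx":0,"wy":0,"wz":0,"fingers":0.5},{"tx":-0.001,"ty":0,"tz":0.119,"wx":0,"wy":0,"wz":0,"fingers":0.4},{"tx":-0.001,"ty":0,"tz":0.119,"wx":0,"wy":0,"wz":0,"fingers":0.3},{"tx":-0.001,"ty":0,"tz":0.119,"wx":0,"wy":0,"wz":0,"fingers":0.2},{"tx":-0.001,"ty":0,"tz":0.119,"wx":0,"wy":0,"wz":0,"fingers":-0.2},{"tx":-0.001,"ty":0,"tz":0.119,"wx":0,"wy":0,"wz":0,"fingers":-0.2}]' 22;python3 - <<'E'
from h import *
st();go([.605,.3296,.12],85.4)
E
```

```text
time_s: 35.02
tcp_pos: [0.6303, 0.1035, 0.0435]
ee_rot: [0.67, 0.742, 0.001, 0.001]
contact_force: [-0.4, 1.4, 6.3]
finger_gap: 0.0574
t 35.02 tcp [630.3 103.5  43.5] xax [-0.102  0.995  0.   ] yax [0.995 0.102 0.003] zax [ 0.003  0.001 -1.   ] gap 57.4 F [-0.4  1.4  6.3] q [ 0.05  0.65 -0.17  0.74  0.    1.52]
tx 227.5 ty -2.0 tz -76.5 mm wz -79.57 deg
```

```bash
python3 -m pendant '[{"tx":0,"ty":0,"tz":-0.01,"wx":0,"wy":0,"wz":0,"fingers":-0.2},{"tx":0,"ty":0,"tz":-0.03,"wx":0,"wy":0,"wz":0,"fingers":-0.2},{"tx":0.005,"ty":0,"tz":-0.05,"wx":0,"wy":0,"wz":-2,"fingers":-0.2},{"tx":0.02,"ty":0,"tz":-0.06,"wx":0,"wy":0,"wz":-7,"fingers":-0.2},{"tx":0.04,"ty":0,"tz":-0.06,"wx":0,"wy":0,"wz":-13,"fingers":-0.2},{"tx":0.06,"ty":-0.001,"tz":-0.06,"wx":0,"wy":0,"wz":-19,"fingers":-0.2},{"tx":0.08,"ty":-0.001,"tz":-0.06,"wx":0,"wy":0,"wz":-25,"fingers":-0.2},{"tx":0.1,"ty":-0.001,"tz":-0.06,"wx":0,"wy":0,"wz":-31,"fingers":-0.2},{"tx":0.12,"ty":-0.001,"tz":-0.06,"wx":0,"wy":0,"wz":-37,"fingers":-0.2},{"tx":0.14,"ty":-0.001,"tz":-0.06,"wx":0,"wy":0,"wz":-43,"fingers":-0.2},{"tx":0.16,"ty":-0.001,"tz":-0.06,"wx":0,"wy":0,"wz":-49,"fingers":-0.2},{"tx":0.18,"ty":-0.002,"tz":-0.06,"wx":0,"wy":0,"wz":-55,"fingers":-0.2},{"tx":0.197,"ty":-0.002,"tz":-0.06,"wx":0,"wy":0,"wz":-61,"fingers":-0.2},{"tx":0.212,"ty":-0.002,"tz":-0.06,"wx":0,"wy":0,"wz":-67,"fingers":-0.2},{"tx":0.222,"ty":-0.002,"tz":-0.06,"wx":0,"wy":0,"wz":-73,"fingers":-0.2},{"tx":0.227,"ty":-0.002,"tz":-0.055,"wx":0,"wy":0,"wz":-78,"fingers":-0.2},{"tx":0.2275,"ty":-0.002,"tz":-0.05,"wx":0,"wy":0,"wz":-79.6,"fingers":-0.2},{"tx":0.2275,"ty":-0.002,"tz":-0.045,"wx":0,"wy":0,"wz":-79.6,"fingers":-0.2},{"tx":0.2275,"ty":-0.002,"tz":-0.045,"wx":0,"wy":0,"wz":-79.6,"fingers":-0.2}]'; python3 meas.py w22;python3 - <<'E'
from h import *
go([.605,.3296,.0405],85.4)
E
```

```text
time_s: 36.6
tcp_pos: [0.603, 0.3289, 0.0857]
ee_rot: [0.04, 0.999, -0.001, -0.001]
contact_force: [0.3, -0.7, -1.8]
finger_gap: 0.0572
t 36.6 tcp [603.  328.9  85.7] xax [-0.997  0.081  0.002] yax [ 0.081  0.997 -0.001] zax [-0.002 -0.001 -1.   ] gap 57.2 F [ 0.3 -0.7 -1.8] q [ 0.39  0.69  0.03  0.91 -0.    0.47]
board 0.84 [ 48. 257.] [631.7  72.3] [138.4 189.4] 6.1
ruler 0.63 [ 14. 169.] [540.1  87.6] [38.8 46.8] 5.5
basket 0.79 [282. 111.] [541.8 335.9] [105.6 171.9] 85.5
tx -0.7 ty 0.6 tz 46.6 mm wz -0.03 deg
```

View pics/w22.png

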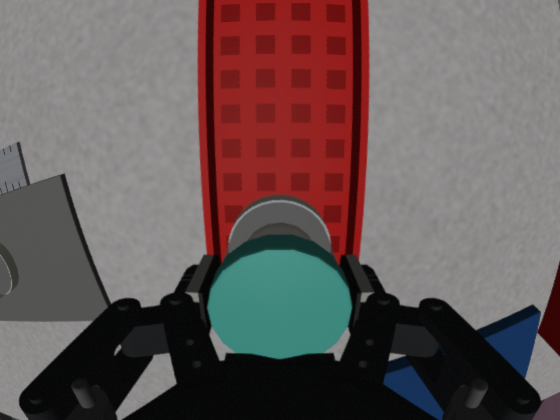

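The tub hangs centred between the basket's walls (columns 205–365). I'll lower it softly.

```bash
python3 -m pendant '[{"tx":0,"ty":0,"tz":0.01,"wx":0,"wy":0,"wz":0,"fingers":-0.2},{"tx":0,"ty":0,"tz":0.022,"wx":0,"wy":0,"wz":0,"fingers":-0.2},{"tx":0,"ty":0,"tz":0.032,"wx":0,"wy":0,"wz":0,"fingers":-0.2},{"tx":0,"ty":0,"tz":0.038,"wx":0,"wy":0,"wz":0,"fingers":-0.2},{"tx":0,"ty":0,"tz":0.042,"wx":0,"wy":0,"wz":0,"fingers":-0.2},{"tx":0,"ty":0,"tz":0.043,"wx":0,"wy":0,"wz":0,"fingers":-0.2},{"tx":0,"ty":0,"tz":0.044,"wx":0,"wy":0,"wz":0,"fingers":-0.2},{"tx":0,"ty":0,"tz":0.044,"wx":0,"wy":0,"wz":0,"fingers":-0.2}]'; python3 -m pendant '[{"tx":0,"ty":0,"tz":0.001,"wx":0,"wy":0,"wz":0,"fingers":-0.2},{"tx":0,"ty":0,"tz":0.001,"wx":0,"wy":0,"wz":0,"fingers":-0.2}]'
```

```text
time_s: 37.47
tcp_pos: [0.6042, 0.3295, 0.0428]
ee_rot: [0.04, 0.999, 0.0, 0.0]
contact_force: [-0.2, 0.1, -1.6]
finger_gap: 0.0577
time_s: 37.63
tcp_pos: [0.6043, 0.3295, 0.0422]
ee_rot: [0.04, 0.999, 0.0, 0.0]
contact_force: [0.6, 0.4, -1.5]
finger_gap: 0.0574
```

```bash
python3 -m pendant '[{"tx":0,"ty":0,"tz":0.001,"wx":0,"wy":0,"wz":0,"fingers":-0.2},{"tx":0,"ty":0,"tz":0.002,"wx":0,"wy":0,"wz":0,"fingers":-0.2},{"tx":0,"ty":0,"tz":0.0025,"wx":0,"wy":0,"wz":0,"fingers":-0.2},{"tx":0,"ty":0,"tz":0.0025,"wx":0,"wy":0,"wz":0,"fingers":-0.2}]'
```

```text
time_s: 37.97
tcp_pos: [0.6044, 0.3295, 0.0405]
ee_rot: [0.04, 0.999, 0.0, 0.001]
contact_force: [-2.1, -1.1, 4.5]
finger_gap: 0.0575
```

Contact is 4.5 N at the expected height. I'll release and go back for the next tub.

```bash
python3 -m pendant '[{"tx":0,"ty":0,"tz":0,"wx":0,"wy":0,"wz":0,"fingers":0.4},{"tx":0,"ty":0,"tz":0,"wx":0,"wy":0,"wz":0,"fingers":0.6},{"tx":0,"ty":0,"tz":-0.001,"wx":0,"wy":0,"wz":0,"fingers":0.9},{"tx":0,"ty":0,"tz":-0.001,"wx":0,"wy":0,"wz":0,"fingers":1},{"tx":0,"ty":0,"tz":-0.025,"wx":0,"wy":0,"wz":0,"fingers":1},{"tx":0,"ty":0,"tz":-0.06,"wx":0,"wy":0,"wz":0,"fingers":1},{"tx":0,"ty":0,"tz":-0.1,"wx":0,"wy":0,"wz":4,"fingers":1},{"tx":-0.005,"ty":-0.02,"tz":-0.13,"wx":0,"wy":0,"wz":10,"fingers":1},{"tx":-0.01,"ty":-0.05,"tz":-0.13,"wx":0,"wy":0,"wz":17,"fingers":1},{"tx":-0.015,"ty":-0.08,"tz":-0.13,"wx":0,"wy":0,"wz":24,"fingers":1},{"tx":-0.02,"ty":-0.11,"tz":-0.13,"wx":0,"wy":0,"wz":31,"fingers":1},{"tx":-0.026,"ty":-0.14,"tz":-0.13,"wx":0,"wy":0,"wz":38,"fingers":1},{"tx":-0.031,"ty":-0.17,"tz":-0.13,"wx":0,"wy":0,"wz":45,"fingers":1},{"tx":-0.036,"ty":-0.2,"tz":-0.13,"wx":0,"wy":0,"wz":52,"fingers":1},{"tx":-0.042,"ty":-0.23,"tz":-0.13,"wx":0,"wy":0,"wz":59,"fingers":1},{"tx":-0.047,"ty":-0.26,"tz":-0.13,"wx":0,"wy":0,"wz":66,"fingers":1},{"tx":-0.051,"ty":-0.28,"tz":-0.13,"wx":0,"wy":0,"wz":73,"fingers":1},{"tx":-0.054,"ty":-0.292,"tz":-0.13,"wx":0,"wy":0,"wz":78,"fingers":1},{"tx":-0.054,"ty":-0.295,"tz":-0.13,"wx":0,"wy":0,"wz":79.6,"fingers":1},{"tx":-0.054,"ty":-0.295,"tz":-0.13,"wx":0,"wy":0,"wz":79.6,"fingers":1}]'; python3 tubs.py w23 .082; python3 - <<'E'
from h import *
go([.6345,.0315,.0435],5.8)
E
```

```text
time_s: 39.63
tcp_pos: [0.6343, 0.0302, 0.1692]
ee_rot: [0.671, 0.742, 0.0, -0.0]
contact_force: [-0.7, -0.1, 0.5]
finger_gap: 0.0852
t 39.63 tcp [634.3  30.2 169.2] xax [-0.101  0.995  0.   ] yax [ 0.995  0.101 -0.   ] zax [-0.  0. -1.] gap 85.2 F [-0.7 -0.1  0.5] q [-0.07  0.53 -0.05  1.    0.    1.4 ]
networks: [(0.89, [np.float64(281.0), np.float64(284.0)]), (0.64, [np.float64(280.0), np.float64(206.0)]), (0.57, [np.float64(280.0), np.float64(335.0)])]
lid px [280. 342.] bbox (251, 323, 60, 37) ctr [648.6 -98.6] r 28.7
lid px [279. 285.] bbox (248, 256, 68, 65) ctr [642.7 -36.4] r 31.5
lid px [281. 209.] bbox (243, 171, 77, 76) ctr [635.2  32.5] r 29.3
tx -0.4 ty 0.4 tz 125.7 mm wz 0.16 deg
```

View pics/w23.png

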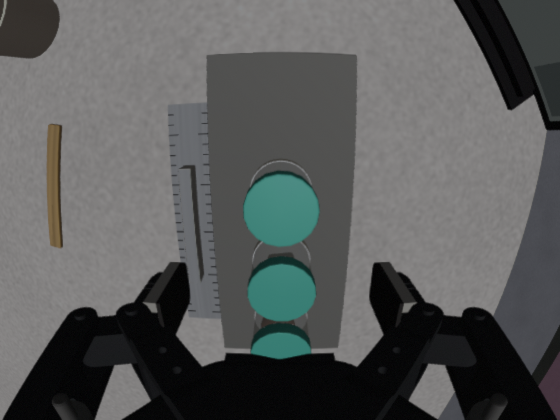

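Three tubs remain on the board, and the next one, at (281,209), is centred.

```bash
python3 -m pendant '[{"tx":0.001,"ty":0.001,"tz":0.035,"wx":0,"wy":0,"wz":0,"fingers":1},{"tx":0.001,"ty":0.001,"tz":0.07,"wx":0,"wy":0,"wz":0,"fingers":1},{"tx":0.001,"ty":0.001,"tz":0.1,"wx":0,"wy":0,"wz":0,"fingers":1},{"tx":0.001,"ty":0.001,"tz":0.118,"wx":0,"wy":0,"wz":0,"fingers":0.9},{"tx":0.001,"ty":0.001,"tz":0.126,"wx":0,"wy":0,"wz":0,"fingers":0.7},{"tx":0.001,"ty":0.001,"tz":0.126,"wx":0,"wy":0,"wz":0,"fingers":0.5},{"tx":0.001,"ty":0.001,"tz":0.126,"wx":0,"wy":0,"wz":0,"fingers":0.4},{"tx":0.001,"ty":0.001,"tz":0.126,"wx":0,"wy":0,"wz":0,"fingers":0.3},{"tx":0.001,"ty":0.001,"tz":0.126,"wx":0,"wy":0,"wz":0,"fingers":0.2},{"tx":0.001,"ty":0.001,"tz":0.126,"wx":0,"wy":0,"wz":0,"fingers":-0.2},{"tx":0.001,"ty":0.001,"tz":0.126,"wx":0,"wy":0,"wz":0,"fingers":-0.2}]' 22;python3 - <<'E'
from h import *
st();go([.5313,.3355,.12],85.4)
E
```

```text
time_s: 40.65
tcp_pos: [0.6359, 0.0321, 0.0444]
ee_rot: [0.67, 0.742, 0.001, 0.001]
contact_force: [-0.7, -0.1, 1.4]
finger_gap: 0.0576
t 40.65 tcp [635.9  32.1  44.4] xax [-0.102  0.995 -0.   ] yax [0.995 0.102 0.002] zax [ 0.002 -0.    -1.   ] gap 57.6 F [-0.7 -0.1  1.4] q [-0.07  0.65 -0.18  0.74  0.    1.4 ]
tx 312.5 ty -73.1 tz -75.8 mm wz -79.57 deg
```

```bash
python3 -m pendant '[{"tx":0,"ty":0,"tz":-0.012,"wx":0,"wy":0,"wz":0,"fingers":-0.2},{"tx":0,"ty":0,"tz":-0.035,"wx":0,"wy":0,"wz":0,"fingers":-0.2},{"tx":0.008,"ty":-0.002,"tz":-0.06,"wx":0,"wy":0,"wz":-2,"fingers":-0.2},{"tx":0.026,"ty":-0.006,"tz":-0.08,"wx":0,"wy":0,"wz":-7,"fingers":-0.2},{"tx":0.05,"ty":-0.012,"tz":-0.09,"wx":0,"wy":0,"wz":-13,"fingers":-0.2},{"tx":0.076,"ty":-0.018,"tz":-0.09,"wx":0,"wy":0,"wz":-19,"fingers":-0.2},{"tx":0.102,"ty":-0.024,"tz":-0.09,"wx":0,"wy":0,"wz":-25,"fingers":-0.2},{"tx":0.13,"ty":-0.03,"tz":-0.09,"wx":0,"wy":0,"wz":-31,"fingers":-0.2},{"tx":0.158,"ty":-0.037,"tz":-0.09,"wx":0,"wy":0,"wz":-37,"fingers":-0.2},{"tx":0.186,"ty":-0.043,"tz":-0.09,"wx":0,"wy":0,"wz":-43,"fingers":-0.2},{"tx":0.214,"ty":-0.05,"tz":-0.09,"wx":0,"wy":0,"wz":-49,"fingers":-0.2},{"tx":0.242,"ty":-0.057,"tz":-0.09,"wx":0,"wy":0,"wz":-55,"fingers":-0.2},{"tx":0.267,"ty":-0.062,"tz":-0.09,"wx":0,"wy":0,"wz":-61,"fingers":-0.2},{"tx":0.288,"ty":-0.067,"tz":-0.09,"wx":0,"wy":0,"wz":-67,"fingers":-0.2},{"tx":0.303,"ty":-0.071,"tz":-0.09,"wx":0,"wy":0,"wz":-73,"fingers":-0.2},{"tx":0.311,"ty":-0.073,"tz":-0.088,"wx":0,"wy":0,"wz":-78,"fingers":-0.2},{"tx":0.3125,"ty":-0.073,"tz":-0.08,"wx":0,"wy":0,"wz":-79.6,"fingers":-0.2},{"tx":0.3125,"ty":-0.073,"tz":-0.075,"wx":0,"wy":0,"wz":-79.6,"fingers":-0.2},{"tx":0.3125,"ty":-0.073,"tz":-0.075,"wx":0,"wy":0,"wz":-79.6,"fingers":-0.2}]'; python3 meas.py w24;python3 - <<'E'
from h import *
go([.5313,.3355,.0414],85.4)
E
```

```text
time_s: 42.23
tcp_pos: [0.5301, 0.3352, 0.1177]
ee_rot: [0.04, 0.999, -0.0, -0.001]
contact_force: [0.3, -0.6, -1.3]
finger_gap: 0.0573
t 42.23 tcp [530.1 335.2 117.7] xax [-0.997  0.08   0.001] yax [ 0.08   0.997 -0.001] zax [-0.001 -0.001 -1.   ] gap 57.3 F [ 0.3 -0.6 -1.3] q [ 0.45  0.56 -0.13  0.88 -0.    0.53]
board 0.96 [ 53. 294.] [634.8  29. ] [139.8 276.7] 6.6
ruler 0.76 [ 30. 236.] [542.5  52.6] [ 42.3 116.2] 5.6
basket 0.96 [282. 109.] [471.8 341.2] [105.5 199.8] 85.5
basket 0.36 [82. 16.] [347.7 167.9] [154.1  34.6] 70.6
tx 0.0 ty 0.3 tz 77.4 mm wz -0.04 deg
```

View pics/w24.png

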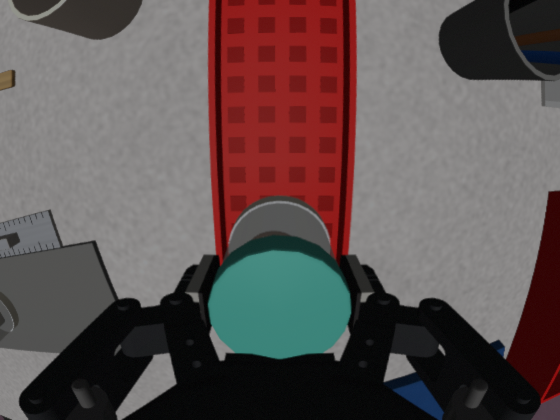

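Centred again; I'll lower it.

```bash
python3 -m pendant '[{"tx":0,"ty":0,"tz":0.012,"wx":0,"wy":0,"wz":0,"fingers":-0.2},{"tx":0,"ty":0,"tz":0.03,"wx":0,"wy":0,"wz":0,"fingers":-0.2},{"tx":0,"ty":0,"tz":0.048,"wx":0,"wy":0,"wz":0,"fingers":-0.2},{"tx":0,"ty":0,"tz":0.061,"wx":0,"wy":0,"wz":0,"fingers":-0.2},{"tx":0,"ty":0,"tz":0.069,"wx":0,"wy":0,"wz":0,"fingers":-0.2},{"tx":0,"ty":0,"tz":0.073,"wx":0,"wy":0,"wz":0,"fingers":-0.2},{"tx":0,"ty":0,"tz":0.075,"wx":0,"wy":0,"wz":0,"fingers":-0.2},{"tx":0,"ty":0,"tz":0.076,"wx":0,"wy":0,"wz":0,"fingers":-0.2},{"tx":0,"ty":0,"tz":0.076,"wx":0,"wy":0,"wz":0,"fingers":-0.2}]'; python3 -m pendant '[{"tx":0,"ty":0,"tz":0.001,"wx":0,"wy":0,"wz":0,"fingers":-0.2},{"tx":0,"ty":0,"tz":0.002,"wx":0,"wy":0,"wz":0,"fingers":-0.2},{"tx":0,"ty":0,"tz":0.002,"wx":0,"wy":0,"wz":0,"fingers":-0.2}]'
```

```text
time_s: 43.18
tcp_pos: [0.5314, 0.3358, 0.0429]
ee_rot: [0.04, 0.999, 0.0, 0.001]
contact_force: [-0.5, 0.3, -1.8]
finger_gap: 0.0574
time_s: 43.43
tcp_pos: [0.5315, 0.3359, 0.0414]
ee_rot: [0.04, 0.999, 0.0, 0.001]
contact_force: [-1.0, -0.5, 2.1]
finger_gap: 0.0575
```

```bash
python3 -m pendant '[{"tx":0,"ty":0,"tz":0,"wx":0,"wy":0,"wz":0,"fingers":0.4},{"tx":0,"ty":0,"tz":0,"wx":0,"wy":0,"wz":0,"fingers":0.6},{"tx":0,"ty":0,"tz":-0.001,"wx":0,"wy":0,"wz":0,"fingers":0.9},{"tx":0,"ty":0,"tz":-0.001,"wx":0,"wy":0,"wz":0,"fingers":1},{"tx":0,"ty":0,"tz":-0.025,"wx":0,"wy":0,"wz":0,"fingers":1},{"tx":0,"ty":0,"tz":-0.06,"wx":0,"wy":0,"wz":0,"fingers":1},{"tx":0,"ty":0,"tz":-0.1,"wx":0,"wy":0,"wz":4,"fingers":1},{"tx":-0.008,"ty":-0.02,"tz":-0.13,"wx":0,"wy":0,"wz":10,"fingers":1},{"tx":-0.022,"ty":-0.056,"tz":-0.13,"wx":0,"wy":0,"wz":17,"fingers":1},{"tx":-0.036,"ty":-0.093,"tz":-0.13,"wx":0,"wy":0,"wz":24,"fingers":1},{"tx":-0.05,"ty":-0.13,"tz":-0.13,"wx":0,"wy":0,"wz":31,"fingers":1},{"tx":-0.064,"ty":-0.167,"tz":-0.13,"wx":0,"wy":0,"wz":38,"fingers":1},{"tx":-0.079,"ty":-0.204,"tz":-0.13,"wx":0,"wy":0,"wz":45,"fingers":1},{"tx":-0.093,"ty":-0.241,"tz":-0.13,"wx":0,"wy":0,"wz":52,"fingers":1},{"tx":-0.107,"ty":-0.278,"tz":-0.13,"wx":0,"wy":0,"wz":59,"fingers":1},{"tx":-0.12,"ty":-0.313,"tz":-0.13,"wx":0,"wy":0,"wz":66,"fingers":1},{"tx":-0.131,"ty":-0.341,"tz":-0.13,"wx":0,"wy":0,"wz":73,"fingers":1},{"tx":-0.138,"ty":-0.358,"tz":-0.13,"wx":0,"wy":0,"wz":78,"fingers":1},{"tx":-0.141,"ty":-0.365,"tz":-0.13,"wx":0,"wy":0,"wz":79.6,"fingers":1},{"tx":-0.141,"ty":-0.365,"tz":-0.13,"wx":0,"wy":0,"wz":79.6,"fingers":1}]'; python3 tubs.py w25 .082; python3 - <<'E'
from h import *
go([.6425,-.039,.0435],5.8)
E
```

```text
time_s: 45.1
tcp_pos: [0.6426, -0.0412, 0.17]
ee_rot: [0.671, 0.742, -0.0, 0.0]
contact_force: [-1.2, 1.0, -0.6]
finger_gap: 0.0854
t 45.1 tcp [642.6 -41.2 170. ] xax [-0.1    0.995 -0.   ] yax [0.995 0.1   0.   ] zax [ 0. -0. -1.] gap 85.4 F [-1.2  1.  -0.6] q [-0.18  0.54 -0.02  1.01 -0.    1.29]
networks: [(0.96, [np.float64(277.0), np.float64(204.0)]), (0.78, [np.float64(278.0), np.float64(277.0)])]
lid px [280. 286.] bbox (246, 254, 68, 65) ctr [ 651.2 -105.9] r 31.2
lid px [280. 209.] bbox (243, 171, 76, 75) ctr [643.2 -39.1] r 29.2
tx -0.6 ty 0.7 tz 126.6 mm wz 0.15 deg
```

View pics/w25.png

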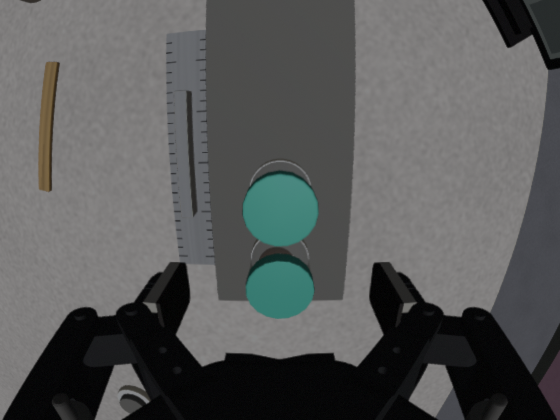

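Two tubs remain, at (280,209) and (280,286), and the ruler is still flush. Next I'll grip the upper one.

```bash
python3 -m pendant '[{"tx":0.001,"ty":0.001,"tz":0.035,"wx":0,"wy":0,"wz":0,"fingers":1},{"tx":0.001,"ty":0.001,"tz":0.07,"wx":0,"wy":0,"wz":0,"fingers":1},{"tx":0.001,"ty":0.001,"tz":0.1,"wx":0,"wy":0,"wz":0,"fingers":1},{"tx":0.001,"ty":0.001,"tz":0.118,"wx":0,"wy":0,"wz":0,"fingers":0.9},{"tx":0.001,"ty":0.001,"tz":0.126,"wx":0,"wy":0,"wz":0,"fingers":0.7},{"tx":0.001,"ty":0.001,"tz":0.126,"wx":0,"wy":0,"wz":0,"fingers":0.5},{"tx":0.001,"ty":0.001,"tz":0.126,"wx":0,"wy":0,"wz":0,"fingers":0.4},{"tx":0.001,"ty":0.001,"tz":0.126,"wx":0,"wy":0,"wz":0,"fingers":0.3},{"tx":0.001,"ty":0.001,"tz":0.126,"wx":0,"wy":0,"wz":0,"fingers":0.2},{"tx":0.001,"ty":0.001,"tz":0.126,"wx":0,"wy":0,"wz":0,"fingers":-0.2},{"tx":0.001,"ty":0.001,"tz":0.126,"wx":0,"wy":0,"wz":0,"fingers":-0.2}]' 22;python3 - <<'E'
from h import *
st();go([.4575,.3415,.12],85.4)
E
```

```text
time_s: 46.12
tcp_pos: [0.644, -0.0384, 0.0455]
ee_rot: [0.67, 0.742, 0.001, 0.001]
contact_force: [-0.7, 0.1, 2.2]
finger_gap: 0.0573
t 46.12 tcp [644.  -38.4  45.5] xax [-0.102  0.995 -0.   ] yax [0.995 0.102 0.002] zax [ 0.002  0.    -1.   ] gap 57.3 F [-0.7  0.1  2.2] q [-0.17  0.66 -0.15  0.76  0.    1.29]
tx 396.9 ty -146.7 tz -74.9 mm wz -79.57 deg
```

```bash
python3 -m pendant '[{"tx":0,"ty":0,"tz":-0.012,"wx":0,"wy":0,"wz":0,"fingers":-0.2},{"tx":0,"ty":0,"tz":-0.035,"wx":0,"wy":0,"wz":0,"fingers":-0.2},{"tx":0.01,"ty":-0.004,"tz":-0.06,"wx":0,"wy":0,"wz":-2,"fingers":-0.2},{"tx":0.03,"ty":-0.011,"tz":-0.08,"wx":0,"wy":0,"wz":-7,"fingers":-0.2},{"tx":0.058,"ty":-0.021,"tz":-0.09,"wx":0,"wy":0,"wz":-13,"fingers":-0.2},{"tx":0.09,"ty":-0.033,"tz":-0.09,"wx":0,"wy":0,"wz":-19,"fingers":-0.2},{"tx":0.123,"ty":-0.045,"tz":-0.09,"wx":0,"wy":0,"wz":-25,"fingers":-0.2},{"tx":0.157,"ty":-0.058,"tz":-0.09,"wx":0,"wy":0,"wz":-31,"fingers":-0.2},{"tx":0.191,"ty":-0.071,"tz":-0.09,"wx":0,"wy":0,"wz":-37,"fingers":-0.2},{"tx":0.225,"ty":-0.083,"tz":-0.09,"wx":0,"wy":0,"wz":-43,"fingers":-0.2},{"tx":0.259,"ty":-0.096,"tz":-0.09,"wx":0,"wy":0,"wz":-49,"fingers":-0.2},{"tx":0.293,"ty":-0.108,"tz":-0.09,"wx":0,"wy":0,"wz":-55,"fingers":-0.2},{"tx":0.325,"ty":-0.12,"tz":-0.09,"wx":0,"wy":0,"wz":-61,"fingers":-0.2},{"tx":0.354,"ty":-0.131,"tz":-0.09,"wx":0,"wy":0,"wz":-67,"fingers":-0.2},{"tx":0.378,"ty":-0.14,"tz":-0.09,"wx":0,"wy":0,"wz":-73,"fingers":-0.2},{"tx":0.392,"ty":-0.145,"tz":-0.088,"wx":0,"wy":0,"wz":-78,"fingers":-0.2},{"tx":0.397,"ty":-0.147,"tz":-0.08,"wx":0,"wy":0,"wz":-79.6,"fingers":-0.2},{"tx":0.397,"ty":-0.147,"tz":-0.075,"wx":0,"wy":0,"wz":-79.6,"fingers":-0.2},{"tx":0.397,"ty":-0.147,"tz":-0.075,"wx":0,"wy":0,"wz":-79.6,"fingers":-0.2}]'; python3 meas.py w26;python3 - <<'E'
from h import *
go([.4575,.3415,.0425],85.4)
E
```

```text
time_s: 47.7
tcp_pos: [0.456, 0.3405, 0.1181]
ee_rot: [0.041, 0.999, -0.001, -0.001]
contact_force: [0.1, -1.6, -2.1]
finger_gap: 0.0574
t 47.7 tcp [456.  340.5 118.1] xax [-0.997  0.082  0.002] yax [ 0.082  0.997 -0.002] zax [-0.002 -0.002 -1.   ] gap 57.4 F [ 0.1 -1.6 -2.1] q [ 0.51  0.46 -0.3   0.81 -0.    0.59]
board 0.65 [ 40. 337.] [613.6 -18.3] [ 98.4 352.4] 35.6
basket 0.86 [283. 136.] [418.5 345.7] [105.9 158.6] 85.4
basket 0.41 [  2. 354.] [648.1 -68.2] [17.9 83.8] 52.0
tx -0.1 ty 1.0 tz 76.8 mm wz -0.12 deg
```

View pics/w26.png

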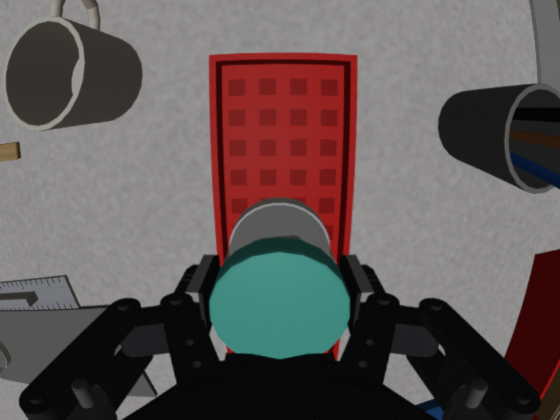

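```bash
python3 -m pendant '[{"tx":0,"ty":0.001,"tz":0.012,"wx":0,"wy":0,"wz":0,"fingers":-0.2},{"tx":0,"ty":0.001,"tz":0.03,"wx":0,"wy":0,"wz":0,"fingers":-0.2},{"tx":0,"ty":0.001,"tz":0.048,"wx":0,"wy":0,"wz":0,"fingers":-0.2},{"tx":0,"ty":0.001,"tz":0.061,"wx":0,"wy":0,"wz":0,"fingers":-0.2},{"tx":0,"ty":0.001,"tz":0.069,"wx":0,"wy":0,"wz":0,"fingers":-0.2},{"tx":0,"ty":0.001,"tz":0.073,"wx":0,"wy":0,"wz":0,"fingers":-0.2},{"tx":0,"ty":0.001,"tz":0.075,"wx":0,"wy":0,"wz":0,"fingers":-0.2},{"tx":0,"ty":0.001,"tz":0.076,"wx":0,"wy":0,"wz":0,"fingers":-0.2},{"tx":0,"ty":0.001,"tz":0.076,"wx":0,"wy":0,"wz":0,"fingers":-0.2}]'; python3 -m pendant '[{"tx":0,"ty":0,"tz":0.001,"wx":0,"wy":0,"wz":0,"fingers":-0.2},{"tx":0,"ty":0,"tz":0.002,"wx":0,"wy":0,"wz":0,"fingers":-0.2},{"tx":0,"ty":0,"tz":0.002,"wx":0,"wy":0,"wz":0,"fingers":-0.2}]'
```

```text
time_s: 48.65
tcp_pos: [0.4573, 0.3428, 0.0439]
ee_rot: [0.04, 0.999, 0.0, 0.0]
contact_force: [0.3, -0.7, -2.7]
finger_gap: 0.0574
time_s: 48.9
tcp_pos: [0.4574, 0.343, 0.0425]
ee_rot: [0.04, 0.999, 0.0, 0.001]
contact_force: [-0.8, -1.1, 4.3]
finger_gap: 0.0573
```

```bash
python3 -m pendant '[{"tx":0,"ty":0,"tz":0,"wx":0,"wy":0,"wz":0,"fingers":0.4},{"tx":0,"ty":0,"tz":0,"wx":0,"wy":0,"wz":0,"fingers":0.6},{"tx":0,"ty":0,"tz":-0.001,"wx":0,"wy":0,"wz":0,"fingers":0.9},{"tx":0,"ty":0,"tz":-0.001,"wx":0,"wy":0,"wz":0,"fingers":1},{"tx":0,"ty":0,"tz":-0.025,"wx":0,"wy":0,"wz":0,"fingers":1},{"tx":0,"ty":0,"tz":-0.06,"wx":0,"wy":0,"wz":0,"fingers":1},{"tx":0,"ty":0,"tz":-0.1,"wx":0,"wy":0,"wz":4,"fingers":1},{"tx":-0.012,"ty":-0.022,"tz":-0.13,"wx":0,"wy":0,"wz":10,"fingers":1},{"tx":-0.03,"ty":-0.057,"tz":-0.13,"wx":0,"wy":0,"wz":17,"fingers":1},{"tx":-0.049,"ty":-0.093,"tz":-0.13,"wx":0,"wy":0,"wz":24,"fingers":1},{"tx":-0.067,"ty":-0.129,"tz":-0.13,"wx":0,"wy":0,"wz":31,"fingers":1},{"tx":-0.086,"ty":-0.165,"tz":-0.13,"wx":0,"wy":0,"wz":38,"fingers":1},{"tx":-0.105,"ty":-0.201,"tz":-0.13,"wx":0,"wy":0,"wz":45,"fingers":1},{"tx":-0.124,"ty":-0.237,"tz":-0.13,"wx":0,"wy":0,"wz":52,"fingers":1},{"tx":-0.142,"ty":-0.273,"tz":-0.13,"wx":0,"wy":0,"wz":59,"fingers":1},{"tx":-0.161,"ty":-0.309,"tz":-0.13,"wx":0,"wy":0,"wz":66,"fingers":1},{"tx":-0.18,"ty":-0.345,"tz":-0.13,"wx":0,"wy":0,"wz":73,"fingers":1},{"tx":-0.198,"ty":-0.38,"tz":-0.13,"wx":0,"wy":0,"wz":78,"fingers":1},{"tx":-0.213,"ty":-0.409,"tz":-0.13,"wx":0,"wy":0,"wz":79.6,"fingers":1},{"tx":-0.222,"ty":-0.427,"tz":-0.13,"wx":0,"wy":0,"wz":79.6,"fingers":1}]'; python3 -m pendant '[{"tx":-0.006,"ty":0,"tz":0,"wx":0,"wy":0,"wz":0,"fingers":1},{"tx":-0.006,"ty":0,"tz":0,"wx":0,"wy":0,"wz":0,"fingers":1}]'; python3 tubs.py w27 .082; python3 - <<'E'
from h import *
go([.649,-.109,.0435],5.8)
E
```

```text
time_s: 50.57
tcp_pos: [0.645, -0.1046, 0.1711]
ee_rot: [0.672, 0.741, -0.0, 0.001]
contact_force: [-0.2, -0.1, -0.6]
finger_gap: 0.0855
time_s: 50.73
tcp_pos: [0.6445, -0.1083, 0.1707]
ee_rot: [0.671, 0.741, -0.0, -0.0]
contact_force: [-0.1, 0.2, -0.5]
finger_gap: 0.0852
t 50.73 tcp [ 644.5 -108.3  170.7] xax [-0.099  0.995  0.   ] yax [ 0.995  0.099 -0.   ] zax [-0.001  0.    -1.   ] gap 85.2 F [-0.1  0.2 -0.5] q [-0.28  0.56  0.02  1.03 -0.    1.19]
networks: [(0.69, [np.float64(283.0), np.float64(206.0)])]
lid px [285. 210.] bbox (249, 174, 75, 75) ctr [ 649.6 -108.2] r 29.3
tx -3.9 ty 4.8 tz 127.5 mm wz 0.05 deg
```

View pics/w27.png

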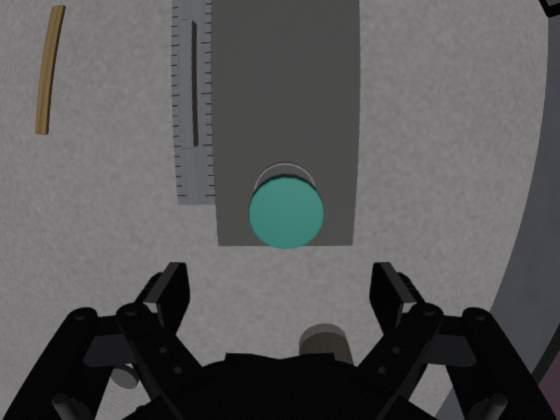

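```bash
python3 - <<'E'
from h import *
c=calibration("wrist"); print(np.round(onz(c,[[325,335]],0,True)*1000)); print([(round(o["score"],2),o["uv"]) for o in find_in("wrist","sanitiser")])
E
python3 -m pendant '[{"tx":-0.001,"ty":0.005,"tz":0.035,"wx":0,"wy":0,"wz":0,"fingers":1},{"tx":-0.001,"ty":0.005,"tz":0.07,"wx":0,"wy":0,"wz":0,"fingers":1},{"tx":-0.001,"ty":0.005,"tz":0.1,"wx":0,"wy":0,"wz":0,"fingers":1},{"tx":-0.001,"ty":0.005,"tz":0.119,"wx":0,"wy":0,"wz":0,"fingers":0.9},{"tx":-0.001,"ty":0.005,"tz":0.127,"wx":0,"wy":0,"wz":0,"fingers":0.7},{"tx":-0.001,"ty":0.005,"tz":0.127,"wx":0,"wy":0,"wz":0,"fingers":0.5},{"tx":-0.001,"ty":0.005,"tz":0.127,"wx":0,"wy":0,"wz":0,"fingers":0.4},{"tx":-0.001,"ty":0.005,"tz":0.127,"wx":0,"wy":0,"wz":0,"fingers":0.3},{"tx":-0.001,"ty":0.005,"tz":0.127,"wx":0,"wy":0,"wz":0,"fingers":0.2},{"tx":-0.001,"ty":0.005,"tz":0.127,"wx":0,"wy":0,"wz":0,"fingers":-0.2},{"tx":-0.001,"ty":0.005,"tz":0.127,"wx":0,"wy":0,"wz":0,"fingers":-0.2}]' 22;python3 - <<'E'
from h import *
st();go([.3838,.3474,.12],85.4)
E
```

```text
[[ 719. -284.    0.]]
[(0.96, [328.2, 343.4])]
time_s: 51.8
tcp_pos: [0.6505, -0.1073, 0.0456]
ee_rot: [0.67, 0.742, 0.001, 0.001]
contact_force: [-0.8, -0.1, 3.2]
finger_gap: 0.0574
t 51.8 tcp [ 650.5 -107.3   45.6] xax [-0.102  0.995 -0.001] yax [0.995 0.102 0.002] zax [ 0.002 -0.    -1.   ] gap 57.4 F [-0.8 -0.1  3.2] q [-0.28  0.68 -0.11  0.78  0.    1.19]
tx 479.4 ty -219.0 tz -75.1 mm wz -79.57 deg
```

Sanitiser is still at (719,-284), undisturbed. I'll carry the last tub.

```bash
python3 -m pendant '[{"tx":0,"ty":0,"tz":-0.012,"wx":0,"wy":0,"wz":0,"fingers":-0.2},{"tx":0,"ty":0,"tz":-0.035,"wx":0,"wy":0,"wz":0,"fingers":-0.2},{"tx":0.01,"ty":-0.005,"tz":-0.06,"wx":0,"wy":0,"wz":-2,"fingers":-0.2},{"tx":0.03,"ty":-0.014,"tz":-0.08,"wx":0,"wy":0,"wz":-6,"fingers":-0.2},{"tx":0.06,"ty":-0.027,"tz":-0.09,"wx":0,"wy":0,"wz":-11,"fingers":-0.2},{"tx":0.093,"ty":-0.042,"tz":-0.09,"wx":0,"wy":0,"wz":-16,"fingers":-0.2},{"tx":0.126,"ty":-0.058,"tz":-0.09,"wx":0,"wy":0,"wz":-21,"fingers":-0.2},{"tx":0.159,"ty":-0.073,"tz":-0.09,"wx":0,"wy":0,"wz":-27,"fingers":-0.2},{"tx":0.192,"ty":-0.088,"tz":-0.09,"wx":0,"wy":0,"wz":-33,"fingers":-0.2},{"tx":0.225,"ty":-0.103,"tz":-0.09,"wx":0,"wy":0,"wz":-39,"fingers":-0.2},{"tx":0.258,"ty":-0.118,"tz":-0.09,"wx":0,"wy":0,"wz":-45,"fingers":-0.2},{"tx":0.291,"ty":-0.133,"tz":-0.09,"wx":0,"wy":0,"wz":-51,"fingers":-0.2},{"tx":0.324,"ty":-0.148,"tz":-0.09,"wx":0,"wy":0,"wz":-57,"fingers":-0.2},{"tx":0.357,"ty":-0.163,"tz":-0.09,"wx":0,"wy":0,"wz":-63,"fingers":-0.2},{"tx":0.39,"ty":-0.178,"tz":-0.09,"wx":0,"wy":0,"wz":-68,"fingers":-0.2},{"tx":0.421,"ty":-0.192,"tz":-0.09,"wx":0,"wy":0,"wz":-73,"fingers":-0.2},{"tx":0.448,"ty":-0.205,"tz":-0.09,"wx":0,"wy":0,"wz":-77,"fingers":-0.2},{"tx":0.467,"ty":-0.213,"tz":-0.09,"wx":0,"wy":0,"wz":-79,"fingers":-0.2},{"tx":0.477,"ty":-0.218,"tz":-0.085,"wx":0,"wy":0,"wz":-79.6,"fingers":-0.2},{"tx":0.4795,"ty":-0.219,"tz":-0.075,"wx":0,"wy":0,"wz":-79.6,"fingers":-0.2}]'; python3 -m pendant '[{"tx":0,"ty":0,"tz":0,"wx":0,"wy":0,"wz":0,"fingers":-0.2}]'; python3 meas.py w28;python3 - <<'E'
from h import *
go([.3838,.3474,.0426],85.4)
E
```

```text
time_s: 53.47
tcp_pos: [0.3832, 0.3495, 0.1205]
ee_rot: [0.039, 0.999, 0.001, 0.001]
contact_force: [-0.1, -1.6, -1.7]
finger_gap: 0.0572
time_s: 53.55
tcp_pos: [0.3821, 0.3469, 0.1177]
ee_rot: [0.04, 0.999, -0.001, -0.001]
contact_force: [-0.3, -0.4, -2.4]
finger_gap: 0.0576
t 53.55 tcp [382.1 346.9 117.7] xax [-0.997  0.08   0.001] yax [ 0.08   0.997 -0.002] zax [-0.002 -0.002 -1.   ] gap 57.6 F [-0.3 -0.4 -2.4] q [ 0.59  0.37 -0.44  0.76 -0.    0.67]
board 0.81 [ 26. 377.] [610.9 -78.3] [ 70.2 241.3] 37.7
ruler 0.64 [ 37. 340.] [547.8   1.7] [ 45.9 209.2] 6.3
basket 0.59 [285. 184.] [380.7 348.7] [104.4  89.3] 85.6
tx 0.0 ty 1.0 tz 76.5 mm wz -0.11 deg
```

View pics/w28.png

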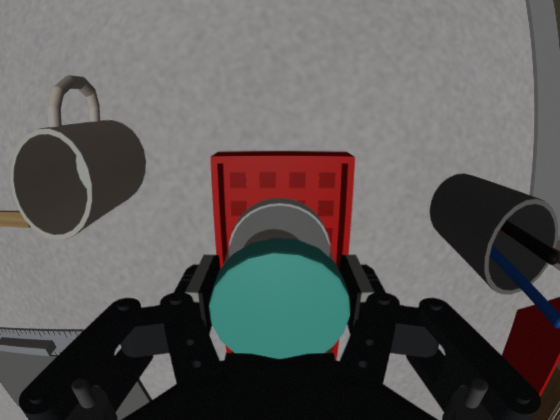

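The basket's end wall at row 155 and its side walls leave room. I'll lower it.

```bash
python3 -m pendant '[{"tx":0,"ty":0.001,"tz":0.012,"wx":0,"wy":0,"wz":0,"fingers":-0.2},{"tx":0,"ty":0.001,"tz":0.03,"wx":0,"wy":0,"wz":0,"fingers":-0.2},{"tx":0,"ty":0.001,"tz":0.048,"wx":0,"wy":0,"wz":0,"fingers":-0.2},{"tx":0,"ty":0.001,"tz":0.061,"wx":0,"wy":0,"wz":0,"fingers":-0.2},{"tx":0,"ty":0.001,"tz":0.069,"wx":0,"wy":0,"wz":0,"fingers":-0.2},{"tx":0,"ty":0.001,"tz":0.073,"wx":0,"wy":0,"wz":0,"fingers":-0.2},{"tx":0,"ty":0.001,"tz":0.075,"wx":0,"wy":0,"wz":0,"fingers":-0.2},{"tx":0,"ty":0.001,"tz":0.076,"wx":0,"wy":0,"wz":0,"fingers":-0.2},{"tx":0,"ty":0.001,"tz":0.076,"wx":0,"wy":0,"wz":0,"fingers":-0.2}]'; python3 -m pendant '[{"tx":0,"ty":0,"tz":0.001,"wx":0,"wy":0,"wz":0,"fingers":-0.2},{"tx":0,"ty":0,"tz":0.002,"wx":0,"wy":0,"wz":0,"fingers":-0.2},{"tx":0,"ty":0,"tz":0.002,"wx":0,"wy":0,"wz":0,"fingers":-0.2}]'
```

```text
time_s: 54.5
tcp_pos: [0.3837, 0.3487, 0.0438]
ee_rot: [0.04, 0.999, 0.0, 0.0]
contact_force: [0.1, -0.9, -1.6]
finger_gap: 0.0578
time_s: 54.75
tcp_pos: [0.3838, 0.349, 0.0426]
ee_rot: [0.04, 0.999, 0.0, 0.001]
contact_force: [-1.8, -1.8, 6.7]
finger_gap: 0.0574
```

```bash
python3 -m pendant '[{"tx":0,"ty":0,"tz":0,"wx":0,"wy":0,"wz":0,"fingers":0.4},{"tx":0,"ty":0,"tz":0,"wx":0,"wy":0,"wz":0,"fingers":0.6},{"tx":0,"ty":0,"tz":-0.001,"wx":0,"wy":0,"wz":0,"fingers":0.9},{"tx":0,"ty":0,"tz":-0.001,"wx":0,"wy":0,"wz":0,"fingers":1},{"tx":0,"ty":0,"tz":-0.025,"wx":0,"wy":0,"wz":0,"fingers":1},{"tx":0,"ty":0,"tz":-0.06,"wx":0,"wy":0,"wz":0,"fingers":1},{"tx":0,"ty":0,"tz":-0.1,"wx":0,"wy":0,"wz":5,"fingers":1},{"tx":0,"ty":0,"tz":-0.14,"wx":0,"wy":0,"wz":12,"fingers":1},{"tx":-0.129,"ty":-0.159,"tz":-0.28,"wx":0,"wy":0,"wz":19,"fingers":1},{"tx":-0.129,"ty":-0.159,"tz":-0.28,"wx":0,"wy":0,"wz":26,"fingers":1},{"tx":-0.129,"ty":-0.159,"tz":-0.28,"wx":0,"wy":0,"wz":33,"fingers":1},{"tx":-0.129,"ty":-0.159,"tz":-0.28,"wx":0,"wy":0,"wz":40,"fingers":1},{"tx":-0.129,"ty":-0.159,"tz":-0.28,"wx":0,"wy":0,"wz":47,"fingers":1},{"tx":-0.129,"ty":-0.159,"tz":-0.28,"wx":0,"wy":0,"wz":54,"fingers":1},{"tx":-0.129,"ty":-0.159,"tz":-0.28,"wx":0,"wy":0,"wz":61,"fingers":1},{"tx":-0.129,"ty":-0.159,"tz":-0.28,"wx":0,"wy":0,"wz":68,"fingers":1},{"tx":-0.129,"ty":-0.159,"tz":-0.28,"wx":0,"wy":0,"wz":75,"fingers":1},{"tx":-0.129,"ty":-0.159,"tz":-0.28,"wx":0,"wy":0,"wz":79.6,"fingers":1},{"tx":-0.129,"ty":-0.159,"tz":-0.28,"wx":0,"wy":0,"wz":79.6,"fingers":1}]'; python3 tubs.py w29 .079; python3 meas.py w29b; python3 chk.py k3 .079
```

```text
time_s: 56.33
tcp_pos: [0.4991, 0.1796, 0.3212]
ee_rot: [0.671, 0.742, -0.0, -0.0]
contact_force: [0.1, -0.3, 0.5]
finger_gap: 0.0857
t 56.33 tcp [499.1 179.6 321.2] xax [-0.1    0.995  0.   ] yax [ 0.995  0.1   -0.   ] zax [-0. -0. -1.] gap 85.7 F [ 0.1 -0.3  0.5] q [ 0.21  0.25 -0.07  1.25  0.    1.68]
networks: [(0.94, [np.float64(261.0), np.float64(42.0)]), (0.88, [np.float64(375.0), np.float64(66.0)]), (0.75, [np.float64(206.0), np.float64(31.0)]), (0.59, [np.float64(310.0), np.float64(34.0)])]
lid px [379.  62.] bbox (357, 40, 45, 45) ctr [604.6 327.8] r 29.2
lid px [261.  36.] bbox (237, 13, 48, 47) ctr [461.4 341.2] r 29.1
lid px [310.  30.] bbox (287, 7, 48, 46) ctr [517.6 354.6] r 29.0
lid px [201.  29.] bbox (178, 6, 47, 46) ctr [389.  346.9] r 29.8
t 56.43 tcp [499.  179.8 321.2] xax [-0.104  0.995 -0.   ] yax [ 0.995  0.104 -0.   ] zax [-0. -0. -1.] gap 85.6 F [-0.4  0.4 -0.2] q [ 0.21  0.25 -0.07  1.25  0.    1.67]
board 0.78 [351. 256.] [638.8  -2.8] [140.4 329.4] 5.5
ruler 0.63 [300. 274.] [550.3 -11.9] [ 40.7 238. ] 5.6
basket 0.56 [292.  63.] [494.1 338.3] [107.8 309.6] 85.3
t 56.63 tcp [499.  179.9 321.2] xax [-0.103  0.995 -0.   ] yax [ 0.995  0.103 -0.   ] zax [-0. -0. -1.] gap 85.5 F [ 0.4  0.1 -0.4] q [ 0.21  0.25 -0.07  1.25 -0.    1.67]
top ruler 0.77 [549.9 -11.9] [ 47.8 244.3] 4.7
side ruler 0.59 [549.3 -14.1] [ 41.6 243.4] 5.8
side lid [205. 181.] [379.8 344.4] 39.3
side lid [231. 176.] [485.6 341.4] 61.8
side lid [260. 172.] [599.7 320.3] 37.4
```

View pics/w29.png

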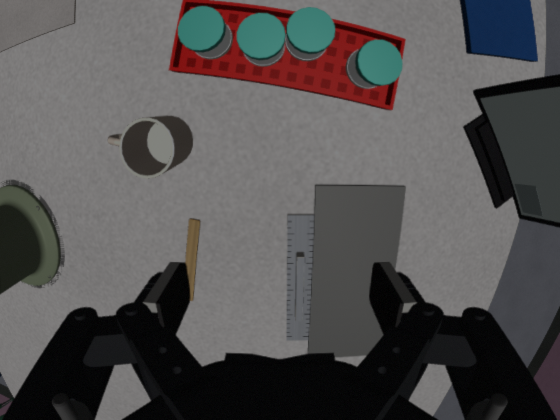

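View pics/k3both.png

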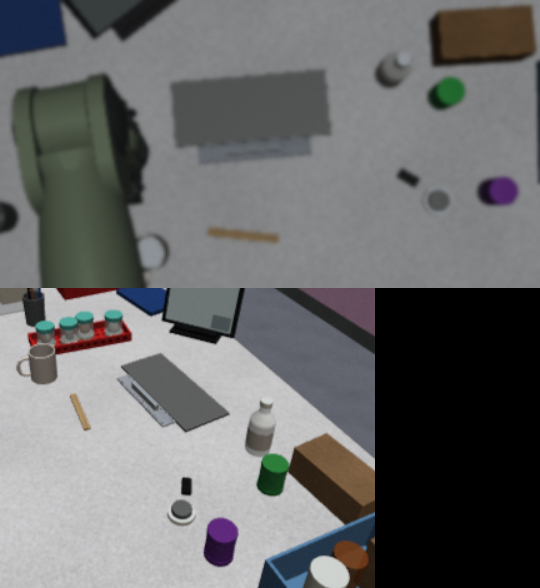

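All four tubs are in the basket. The second one, however, now reads (518,355) instead of (531,336), so it was knocked against the wall and may be touching its neighbour. I'll look closer to check that it is upright.

```bash
python3 -m pendant '[{"tx":0.03,"ty":0,"tz":0.01,"wx":0,"wy":0,"wz":0,"fingers":1},{"tx":0.06,"ty":0,"tz":0.03,"wx":0,"wy":0,"wz":0,"fingers":1},{"tx":0.08,"ty":0,"tz":0.05,"wx":0,"wy":0,"wz":0,"fingers":1},{"tx":0.09,"ty":0,"tz":0.06,"wx":0,"wy":0,"wz":0,"fingers":1},{"tx":0.09,"ty":0,"tz":0.06,"wx":0,"wy":0,"wz":0,"fingers":1},{"tx":0.09,"ty":0,"tz":0.06,"wx":0,"wy":0,"wz":0,"fingers":1}]'; python3 tubs.py w30 .079; python3 - <<'E'
from h import *
im=cv2.imread("pics/w30.png")[20:220,140:440]; cv2.imwrite("pics/w30c.png",cv2.resize(im,None,fx=2.6,fy=2.6,interpolation=cv2.INTER_CUBIC))
c=calibration("wrist")
for p in spot_point("wrist","tub2"): print(p["score"],p["uv"],np.round(onz(c,[p["uv"]],.005,True)*1000,1))
E
```

```text
time_s: 57.33
tcp_pos: [0.4896, 0.2691, 0.2611]
ee_rot: [0.67, 0.742, -0.001, -0.0]
contact_force: [0.1, 0.3, 0.3]
finger_gap: 0.0853
t 57.33 tcp [489.6 269.1 261.1] xax [-0.102  0.995 -0.001] yax [ 0.995  0.102 -0.001] zax [-0.001 -0.001 -1.   ] gap 85.3 F [0.1 0.3 0.3] q [ 0.37  0.33 -0.12  1.13 -0.    1.84]
networks: [(0.93, [np.float64(391.0), np.float64(137.0)]), (0.89, [np.float64(256.0), np.float64(108.0)]), (0.77, [np.float64(318.0), np.float64(104.0)]), (0.63, [np.float64(192.0), np.float64(98.0)])]
lid px [394. 138.] bbox (370, 113, 51, 54) ctr [603.2 329.5] r 29.3
lid px [258. 109.] bbox (230, 81, 57, 56) ctr [460.9 342.4] r 28.0
lid px [317. 101.] bbox (289, 74, 56, 56) ctr [517.7 356.3] r 28.2
lid px [188.  98.] bbox (162, 71, 55, 55) ctr [389.3 348.4] r 29.3
0.94 [206.4, 98.6] [[393.2 350.    5. ]]
0.81 [261.1, 110.5] [[461.8 340.2   5. ]]
0.73 [378.4, 135.9] [[610.7 326.5   5. ]]
0.68 [310.6, 104.8] [[520.7 353.4   5. ]]
```

View pics/w30c.png

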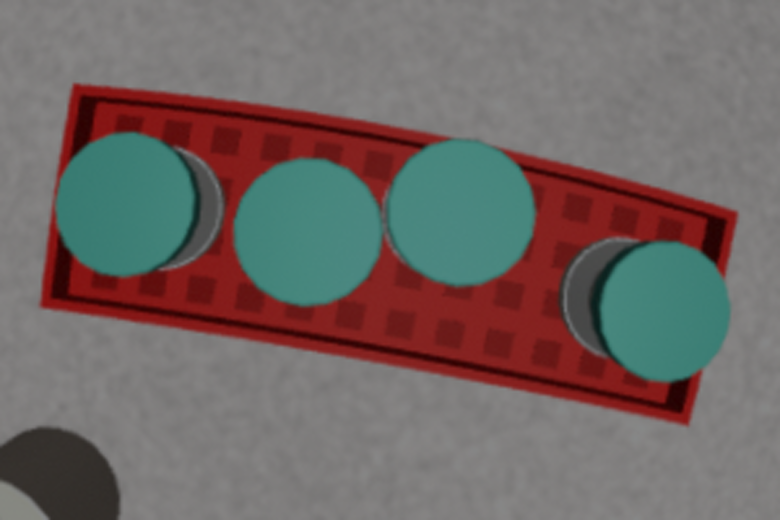

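```bash
python3 - <<'E'
from h import *
c,im=shot("side","s5")
cv2.imwrite("pics/s5c.png",cv2.resize(im[150:225,180:300],(768,480),interpolation=cv2.INTER_CUBIC))
def fit(x,y,z0):
    a=np.linspace(0,2*np.pi,72); 
    return [proj(c,np.c_[x+29*np.cos(a),y+29*np.sin(a),np.full(72,z)]/1000) for z in (z0,z0+74)]
v=cv2.resize(im[150:225,180:300],(768,480),interpolation=cv2.INTER_CUBIC)
for x,y in((604,329.3),(517.7,355.5),(458,342.5),(384.5,348.5)):
    for P in fit(x,y,5): cv2.polylines(v,[((P-[180,150])*6.4).astype(np.int32)],True,(0,255,255),1)
cv2.imwrite("pics/s5d.png",v)
E
```

```text
(no output)
```

View pics/s5d.png

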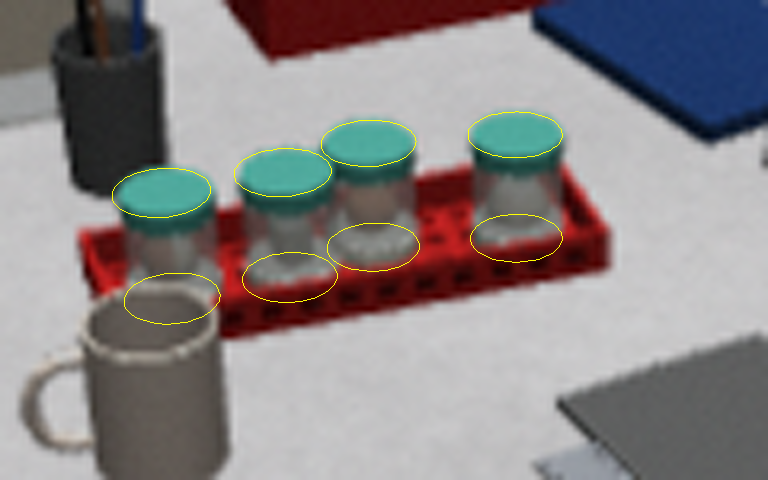

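The predicted lid and foot circles fit all four tubs. Each one stands upright on the basket floor, and the knocked tub is within limits (basket y ≈ +18 mm). The ruler reads (550,-12) at 5.6°, and the board is at 5.5°, so it is still flush. Handing in.

```bash
python3 -c "
from h import *
im=cv2.imread('pics/w29b.png')[170:370,250:430]; cv2.imwrite('pics/w29r.png',cv2.resize(im,None,fx=3,fy=3))
st(); print(env.hand_in()); st()"
```

```text
t 57.53 tcp [490.9 268.6 262.6] xax [-0.1    0.995  0.   ] yax [0.995 0.1   0.002] zax [ 0.002  0.    -1.   ] gap 85.4 F [-0.  -0.2  0. ] q [ 0.37  0.32 -0.11  1.13 -0.    1.84]
the job is handed in; nothing more can be done
None
the job is handed in; nothing more can be done
```

View pics/w29r.png

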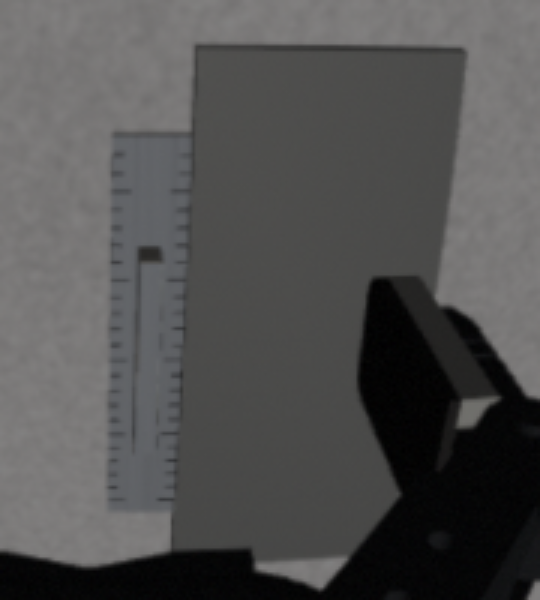

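The job is done and handed in at 57.5 s. The hand-in gives no verdict, so what follows rests on my own checks. I laid the ruler flush against the middle of the board's near edge, stood all four turquoise-lidded tubs on the board, pressed the shutter to its stop and let it up. Then I stood all four tubs in the red basket.

- **Ruler:** it lies flush along its whole length, about 5.6° against the board's 5.5° and near the middle of the edge.
- **Tubs:** all four stand upright on the basket floor, and their lid heights match the prediction in the side picture. I gripped them at 22 N, and the highest contact I read when setting one down was 14 N.
- **Knocked tub:** the second tub I put in had since shifted about 20 mm. It now rests near the basket's side wall, close to or touching its neighbour. It is still upright and about 18 mm off the centre line (limit 30 mm), so I left it.
- **Shutter:** fingertip force reached 52 N after the button bottomed out. I judged that it came back up from the pictures only, since its travel cannot be read.
- **Other things:** the mug, sanitiser, pen cup and the green and purple tubs look undisturbed. I checked them by eye in the pictures, and measured only the sanitiser again.

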